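# Load the flushing well and hold the gas coupler on its tilted nipple

## Robot

A 6-joint arm with a two-finger parallel gripper is mounted at the origin on a cart in front of the work surface, level with it; the furniture and walls round the work are solid. World frame = base frame: x ahead of the robot, y to its left, z up, the work surface at z = 0. Lengths are in m, angles in degrees, forces in N, time in s.
With the tool pointing down it reaches from about 0.375 to 0.975 m from the base axis. Payload 3.8 kg.
Tool frame: the origin (TCP) lies midway between the tips of the shut fingers; the grasp point (between the pads) lies 19 mm behind it; z points along the fingers, x is the direction in which the jaws open and shut, and the axes are right-handed (so a half turn about z gives the same grasp; the last joint's range is limited). The gripper opens to 88 mm and grips with 3 to 60 N. Pads are 18 mm wide; open, the fingers measure 123 mm over their backs; the gripper's body (75 mm by 187 mm) begins 45 mm behind the grasp point.
Start: joints at [-75.281, 15.12, 91.902, -0, 72.978, -2.114], TCP at [0.195, -0.646, 0.239] pointing down, gripper open.
Joint ranges: [-150.88, 150.88], [-54.13, 125.18], [17.81, 147.31], [-75.09, 255.09], [0, 152.58], [-146.25, 146.25]. Speed limits (degrees/s): [147.25, 147.25, 180, 180, 180, 180].

## Interface

Orientations are given as [roll, pitch, yaw] about the fixed x, y, z axes, in that order (R = Rz(yaw) Ry(pitch) Rx(roll)).
In Python, from bench import robot gives the robot as it stands.
- The arm moves only by the tool arm_command, never from a script. Its argument "increments" is a list of rows, each a list of 7 numbers: the shift along the tool's x, y, z in mm, then the turn, a rotation vector about the tool's x, y, z in rad, then the gripper command: -1 is fully open, 1 is shut, values between are in proportion. A call has 1 to 8 rows; each row shifts and turns the commanded pose from where the row before left it, along the tool's axes as they then stand; what a row does not reach is not made up. A row lasts 1/12 s, in which the tool goes at most 41.7 mm and 7.16 degrees, less where a joint would pass 70% of its speed; a pose out of reach is approached as far as the arm can. A call with a gripper value outside its range is refused whole. The fingers move at their own pace and stop on an object; the grip force is fixed at half the most. Time passes only in rows, so rows that do not move let the fingers close. It gives the time, the measured TCP pose, the force and the opening at its end, in the units of the state.
- robot.get_state(): the state, without advancing time (a new reading comes with each control period).
- robot.camera(name): name is "side" or "top"; returns a dict with "image" (384x512x3 uint8, blue, green, red), "z_map" (384x512 float32, m along the optical axis (not along the pixel's ray), 0 where there is no reading), "fov_y" (degrees; the focal length in pixels is half the picture's height over the tangent of half this angle, whatever the lens; pixels are square), "cx", "cy" (the principal point, pixels), "world_from_camera" (4x4, takes a point from camera to world coordinates). Camera axes: x right, y up, looking along -z (the intrinsics and any distortion apply to the point x, -y, -z); pixel columns grow to the right and rows downward; lengths in m; the calibration is good to about 2 mm. A picture is of the moment at which its call begins.
- robot.sign_off(): hands the job in, once; it reports no verdict.
The state is a dict: "clock": time; "joint_positions": joint angles; "joint_vel": joint speeds; "joint_efforts": joint torques, N m; "tcp_pos": TCP position; "tcp_rot": TCP orientation; "ft_force": force on the tool from outside, world axes, zero at the start; "wrist_torque": the same for the moment, N m; "grip_width": opening from 0.0 (shut) to 1.0 (fully open).
Only numpy, scipy, OpenCV 4.12 (cv2) and the standard library are available. Lean on these libraries where they do the work, as an engineer would, in place of code of your own. Each camera call takes 0.05 s, during which the arm holds its last target.

## Task

Stand both sample pots, the small one and the larger dark one, upright in the open well of the flushing station and let go of them. Then take the hand coupler out of its stand and press it squarely onto the station's tilted gas nipple until it snaps on and the spring sleeve is pushed fully down; finish while still gripping the coupler and holding it pressed against the spring. Leave the stapler, the calculator and the round tin where they are.

Things in the scene. Friction and masses are not known exactly. Their poses are not given: they have to be found in the camera images.
- pot_small_mid (a point): The smaller sample pot: clear, yellow contents, white ribbed screw cap; body 46 mm across, cap (top 16 mm) 50 mm across, 54 mm tall, about 85 g, standing loose on the desk. Point: its centre, half-way up, 27 mm above its underside; z is its upright axis.
- pot_large_mid (a point): The larger sample pot: dark, white ribbed screw cap; body 50 mm across, cap (top 19 mm) 56 mm across, 60 mm tall, about 0.11 kg, loose on the desk; the two pots may have changed places. Point: its centre, half-way up, 30 mm above its underside; z is its upright axis.
- well_floor (a point): Centre of the floor (its surface, 11 mm above the desk) of the station's shallow open aluminium well: inside 126 mm along this point's x by 174 mm along its y, 5 mm walls, wall tops 38 mm above the desk. y is the long way and points away from the nipple block. Both pots fit side by side along y, e.g. 42 mm either side of this point.
- station: The flushing station, fixed to the desk but in another place each time: a flat base plate 150 x 272 x 6 mm with the open well on its left and the nipple block (62 mm square, 46 mm high) on its right. Origin on the desk under the plate, between well and block; x and y run along the plate's sides, y towards the well.
- nipple: Gas nipple on the block, fixed, tilted 0.44 rad (25 degrees) from vertical, leaning to the robot's side (station -x). Its z points out along the nipple; origin on the axis at the top of the 40 mm round boss, 62 mm above the desk. Smooth steel spigot, 14 mm diameter, rises to z = 47 mm, the last 7 mm tapered to 6 mm across. Two small spring balls (the catch) stick out 3 mm at +y and -y, at z = 25 mm.
- sleeve (a joint): Brass ring (34 mm outside, 18 inside, 8 thick) sliding on the nipple: 0 = up, top face at nipple z = 19 mm; 0.010 m = fully down, top face at 9 mm. The coupler's mouth pushes it down against its spring, 3 N (up) to 12 N (down). The catch balls resist with 9 N or so at 0 to 1 mm, then snap in and pull the coupler on to about 4 mm; from there push on, to 12 N. Let go, it rises to about 5 mm: keep pressing.
- coupler: Loose hand coupler, 109 mm tall, 0.22 kg, round about z. Starts upright in its stand. Origin: centre of its open mouth (lower end); z points from mouth to grip. From the mouth up: flared steel mouth 32 mm outside, 24 inside, narrowing to a 17 mm throat at 8 mm; barrel 32 mm across, bore 40 mm deep; 42 mm shoulder disc at 40 to 50 mm; round black grip, 29 mm across, 50 to 106 mm.
- coupler_grip (a point): Middle of the coupler's black grip, on its axis, 78 mm from the mouth: where to grasp it. The end of the grip is 28 mm further up, with a small 18 mm steel button 3 mm high on it.
- stand: Grey plastic block 76 x 76 x 30 mm, fixed to the desk in a different place each time; origin under its centre. The coupler stands in its round hole, 37 mm wide, whose floor is 8 mm above the desk (22 mm deep).
- the_stapler: Bystander: desk stapler 34 x 134 x 44 mm. Origin under its centre.
- the_calculator: Bystander: pocket calculator 118 x 70 x 13 mm. Origin under its centre.
- the_tin: Bystander: flat round tin 66 mm across, 24 mm high. Origin under its centre.
Not all that is in view belongs to the job. Leave any purple look-alike of the part that bears pot_small_mid alone. Leave any orange look-alike of the part that bears pot_large_mid alone.

How it is judged:
By the outcome, as a careful person would: the job done as asked, in the order asked, and still so for the second after the job is handed in, while the arm keeps its last pose, push and grip.
It also fails if it takes over 72 s, if anything falls off the work surface, if the arm or the gripper's body presses on something with over 40 N, if the wrist force passes 120 N, or if a joint passes its speed limit or range.

## Working session

There is one attempt and no reset: what is moved stays moved. The work goes in short steps, Python scripts to look and compute and a tool call to move; the robot and the scene stay as the last step left them, time stands still between calls to the robot, and variables do not carry over. Pictures are saved under pics/ and viewed, and the job is handed in when it is done.

Besides the shell and the picture viewer there is one more tool, called after "Call:" in YAML: its name, and indented under it one key for each argument. arm_command: Moves the arm, as the interface text tells. Its arguments: {"type":"object","properties":{"increments":{"type":"array","items":{"type":"array","items":{"type":"number"}}}},"required":["increments"]}

```bash
ls; mkdir -p pics; python3 - <<'E'
from bench import robot
import cv2,numpy as np,pickle
print(robot.get_state())
for n in("top","side"):
    c=robot.camera(n); cv2.imwrite(f"pics/{n}0.png",c["image"]); pickle.dump(c,open(f"{n}0.pkl","wb"))
    print(n,c["fov_y"],c["cx"],c["cy"],c["world_from_camera"],[k for k in c])
E
```

```text
pics
{'clock': 0.0, 'joint_positions': array([-7.52822797e+01,  1.51706891e+01,  9.19809923e+01, -6.28335726e-04,
        7.29775898e+01, -2.11648831e+00]), 'joint_vel': array([-0.05779701, -0.06595795, -0.09765209,  0.05640283,  0.10206968,
        0.03110428]), 'joint_efforts': array([-1.59195577e-03, -5.02117324e+01, -3.56872594e+01,  7.25916191e-02,
        2.93194887e-02, -1.97485238e-04]), 'tcp_pos': array([ 0.19527011, -0.6453932 ,  0.23737248]), 'tcp_rot': array([-1.79995826e+02,  1.29205294e-01, -7.31656020e+01]), 'ft_force': array([-0.75854258,  0.01990111, -0.35026015]), 'wrist_torque': array([0.01555667, 0.05180473, 0.01572544]), 'grip_width': 1.0026735966144764}
top 46.38852796201123 251.57052894042207 189.16868521602052 [[ 0.01301328  0.98969051 -0.14263011  0.33888988]
 [-0.99969916  0.00991161 -0.02243527  0.08224119]
 [-0.02079028  0.14287916  0.98952176  1.30527204]
 [ 0.          0.          0.          1.        ]] ['image', 'z_map', 'fov_y', 'cx', 'cy', 'world_from_camera']
side 47.64386906835015 250.11355663925713 191.52761386186447 [[-0.991893    0.08631024 -0.09326745  0.38946821]
 [-0.12703754 -0.6915163   0.71110244  0.87815347]
 [-0.00312054  0.717186    0.69687482  0.83145065]
 [ 0.          0.          0.          1.        ]] ['image', 'z_map', 'fov_y', 'cx', 'cy', 'world_from_camera']
```

View pics/top0.png

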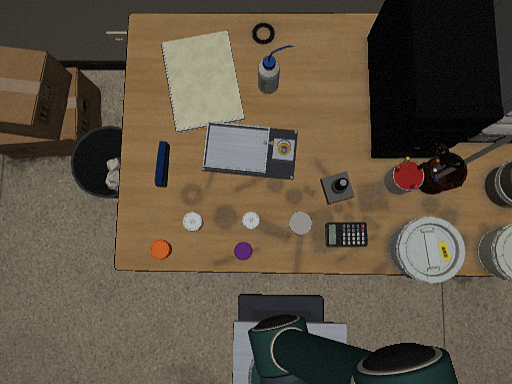

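View pics/side0.png

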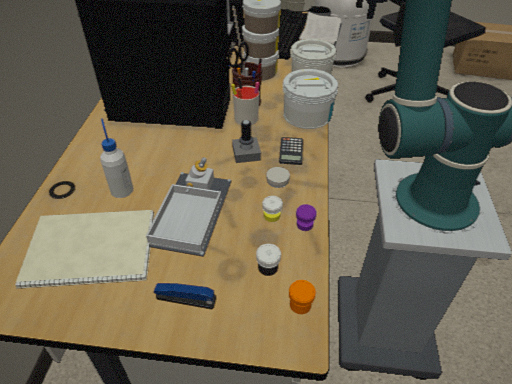

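The top view shows the white-capped pots at (192,221) and (251,220), the well at (235,148), the nipple at (284,148) and the coupler at (341,184). The side view shows the pot at (268,258) is the dark one and the pot at (272,207) is the yellow one. Next I'll measure positions.

```bash
cat > h.py <<'E'
import numpy as np,cv2,pickle
def load(n): return pickle.load(open(n+".pkl","rb"))
def cloud(c):
    H,W=c["z_map"].shape; f=H/2/np.tan(np.radians(c["fov_y"]/2))
    u,v=np.meshgrid(np.arange(W),np.arange(H)); z=c["z_map"]
    P=np.stack([(u-c["cx"])/f*z,-(v-c["cy"])/f*z,-z],-1)
    T=c["world_from_camera"]; return P@T[:3,:3].T+T[:3,3]
def ray(c,u,v,h):
    H=384; f=H/2/np.tan(np.radians(c["fov_y"]/2)); T=c["world_from_camera"]
    d=T[:3,:3]@np.array([(u-c["cx"])/f,-(v-c["cy"])/f,-1.]); o=T[:3,3]
    return o+d*(h-o[2])/d[2]
def proj(c,p):
    H=384; f=H/2/np.tan(np.radians(c["fov_y"]/2)); T=c["world_from_camera"]
    q=T[:3,:3].T@(np.asarray(p)-T[:3,3]); return c["cx"]+f*q[0]/-q[2], c["cy"]-f*q[1]/-q[2]
E
python3 - <<'E'
from h import *
np.set_printoptions(precision=4,suppress=True)
for n in("top","side"):
    c=load(n+"0");P=cloud(c)
    pts={"top":[(192,221),(251,220),(300,223),(160,250),(243,251),(235,148),(284,148),(341,184),(347,234),(220,190),(150,200),(320,100),(162,165)],"side":[(268,251),(272,201),(278,174),(190,215),(246,125),(290,150),(230,290),(100,215)]}[n]
    for u,v in pts: print(n,u,v,P[v,u],c["z_map"][v,u])
    im=c["image"]
    for i,(x,y,w,h) in enumerate({"top":[(150,110,170,130),(265,120,110,80)],"side":[(140,150,110,110),(215,105,90,175)]}[n]):
        s=min(800//w,600//h); cv2.imwrite(f"pics/{n}_c{i}.png",cv2.resize(im[y:y+h,x:x+w],None,fx=s,fy=s,interpolation=cv2.INTER_CUBIC)); print(n,i,s)
E
```

```text
top 192 221 [0.4271 0.2754 0.0599] 1.2492596
top 251 220 [0.4326 0.1112 0.0491] 1.2569818
top 300 223 [ 0.4274 -0.028   0.0251] 1.276923
top 160 250 [0.3459 0.3617 0.0596] 1.2399138
top 243 251 [0.3461 0.132  0.057 ] 1.237351
top 235 148 [0.6485 0.1624 0.0093] 1.3283981
top 284 148 [0.6278 0.0219 0.1004] 1.2321105
top 341 184 [ 0.5268 -0.1301  0.1152] 1.1996162
top 347 234 [ 0.3986 -0.1641  0.0083] 1.2863916
top 220 190 [ 0.5243  0.2053 -0.0046] 1.3252993
top 150 200 [ 0.4918  0.4109 -0.0004] 1.3211343
top 320 100 [ 0.8012 -0.0914  0.0001] 1.3535293
top 162 165 [0.5886 0.3699 0.043 ] 1.291074
top 0 4
top 1 7
side 268 251 [0.4289 0.2747 0.0598] 0.97052044
side 272 201 [0.4348 0.1102 0.0524] 1.0932106
side 278 174 [ 0.4295 -0.0235  0.0251] 1.2068728
side 190 215 [0.6407 0.1477 0.0131] 1.1131794
side 246 125 [ 0.5315 -0.1216  0.1118] 1.2256569
side 290 150 [ 0.4032 -0.148   0.0136] 1.3009365
side 230 290 [0.5047 0.3494 0.0035] 0.9637276
side 100 215 [0.8676 0.1793 0.0166] 1.1093847
side 0 5
side 1 3
```

View crops.

View pics/top_c0.png

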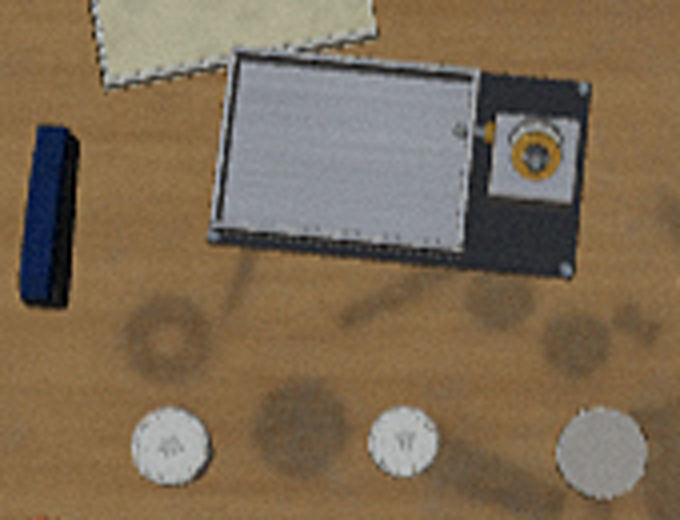

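View pics/top_c1.png

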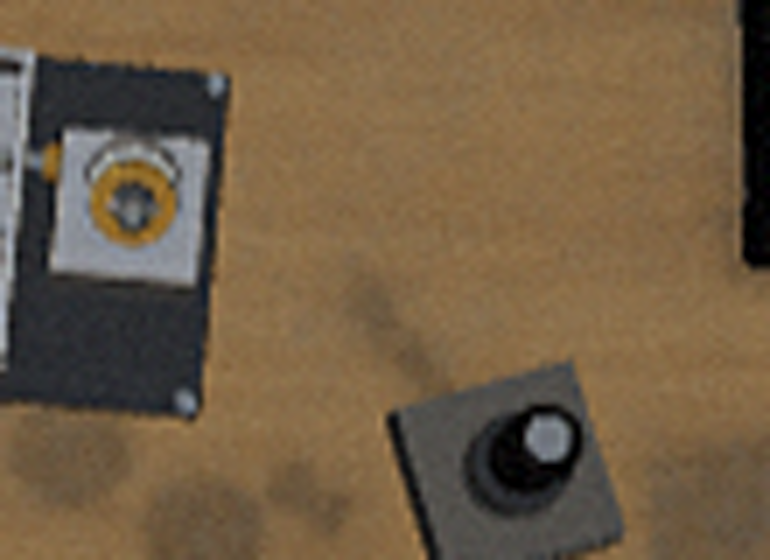

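View pics/side_c0.png

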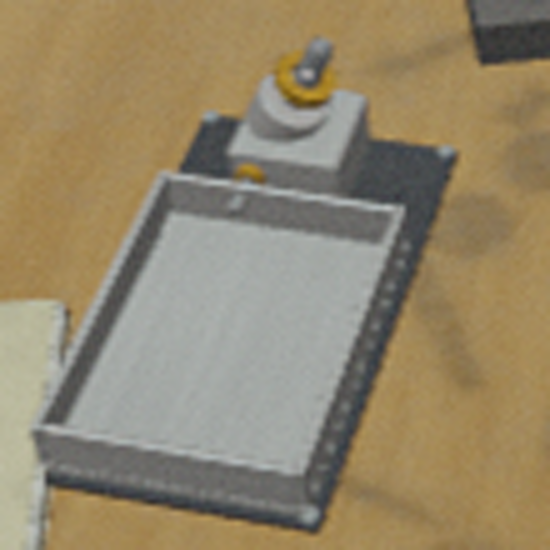

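View pics/side_c1.png

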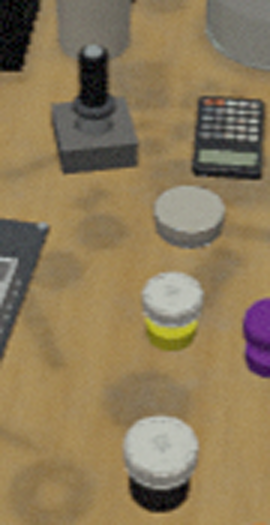

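```bash
cat > fit.py <<'E'
from h import *
np.set_printoptions(precision=4,suppress=True)
t=load("top0"); s=load("side0")
def px(X,Y,sc,ox,oy): return ((X+.5)/sc-.5+ox,(Y+.5)/sc-.5+oy)
T0=lambda X,Y:px(X,Y,4,150,110)
S0=lambda X,Y:px(X,Y,5,140,150)
for n,c,f,W,B in (("top",t,T0,[(235,50),(480,71),(463,251),(212,229)],[(591,82),(574,278)]),("side",s,S0,[(37,430),(165,175),(405,207),(305,475)],[(210,112),(457,152),(318,525)])):
    w=np.array([ray(c,*f(*p),.038)[:2] for p in W]); b=np.array([ray(c,*f(*p),.006)[:2] for p in B])
    # order: (+x,+y),(+x,-y),(-x,-y),(-x,+y)
    m=np.array([(.068,.092),(.068,-.092),(-.068,-.092),(-.068,.092)])
    wc=w.mean(0); q=w-wc
    th=np.arctan2((m[:,0]*q[:,1]-m[:,1]*q[:,0]).sum(),(m*q).sum())
    R=np.array([[np.cos(th),-np.sin(th)],[np.sin(th),np.cos(th)]])
    print(n,"well c",wc,"yaw",np.degrees(th),"resid mm",1e3*(q@R-m).round(4).tolist() if 0 else (1e3*(q@R-m)).round(1).tolist(),"plate in well frame",((b-wc)@R*1e3).round(1).tolist())
E
python3 fit.py; python3 - <<'E'
from h import *
np.set_printoptions(precision=4,suppress=True)
for n in("top","side"):
    c=load(n+"0");P=cloud(c)
    for nm,(x,y),r,lo,hi in [("L",(.428,.275),.04,.05,.075),("S",(.432,.111),.04,.044,.075),("tin",(.428,-.026),.05,.018,.035),("grip",(.53,-.125),.03,.07,.125),("sleeve",(.63,.02),.05,.07,.13),("or",(.346,.36),.04,.05,.07),("pu",(.346,.13),.04,.045,.07)]:
        m=(np.hypot(P[...,0]-x,P[...,1]-y)<r)&(P[...,2]>lo)&(P[...,2]<hi)
        v,u=np.where(m); q=P[m]
        print(n,nm,m.sum(),q.mean(0),"bbox u",u.min(),u.max(),"v",v.min(),v.max(), "zmed",np.median(q[:,2]))
E
```

```text
top well c [0.6446 0.1564] yaw -4.816765013804065 resid mm [[-1.3, -2.5], [-0.8, 1.6], [1.4, 1.6], [0.6, -0.7]] plate in well frame [[75.6, -173.2], [-73.2, -173.1]]
side well c [0.6459 0.1625] yaw -4.563602219480702 resid mm [[-1.5, -1.3], [-2.6, 2.2], [1.9, 0.0], [2.1, -0.9]] plate in well frame [[72.8, -176.6], [-73.5, -172.4], [-70.6, 94.6]]
top L 308 [0.4258 0.2753 0.059 ] bbox u 183 202 v 212 231 zmed 0.05894425087494071
top S 250 [0.4313 0.1125 0.0534] bbox u 242 259 v 212 229 zmed 0.05337467730630541
top tin 406 [ 0.4273 -0.0284  0.0233] bbox u 289 311 v 212 234 zmed 0.02325009070415096
top grip 120 [ 0.5284 -0.132   0.1074] bbox u 335 347 v 178 190 zmed 0.11288089377976229
top sleeve 119 [0.6305 0.0226 0.0841] bbox u 278 289 v 141 154 zmed 0.08204737964370024
top or 315 [0.3478 0.3634 0.0589] bbox u 150 169 v 240 259 zmed 0.05898590152864114
top pu 253 [0.346  0.1327 0.0538] bbox u 234 251 v 243 260 zmed 0.053603064936940115
side L 432 [0.4271 0.2825 0.0586] bbox u 257 280 v 244 265 zmed 0.059068835151432075
side S 269 [0.4331 0.1196 0.0528] bbox u 263 282 v 196 212 zmed 0.053272305299694955
side tin 313 [ 0.429  -0.0221  0.0232] bbox u 267 289 v 167 183 zmed 0.02347204455206775
side grip 169 [ 0.5311 -0.1237  0.0985] bbox u 241 251 v 120 137 zmed 0.10061068441706189
side sleeve 135 [0.6307 0.0304 0.0842] bbox u 193 207 v 157 171 zmed 0.08268210265026865
side or 529 [0.3488 0.3698 0.0588] bbox u 289 315 v 280 304 zmed 0.059130271756677955
side pu 281 [0.3482 0.1389 0.0529] bbox u 296 316 v 204 221 zmed 0.05327068945954394
```

```bash
python3 - <<'E'
from h import *
np.set_printoptions(precision=3,suppress=True)
c=load("top0");P=cloud(c); s=load("side0");Q=cloud(s)
for y0 in np.arange(-.7,.1,.05):
    r=[]
    for x0 in np.arange(.2,.65,.05):
        a=max([ (A[...,2][(abs(A[...,0]-x0-.025)<.025)&(abs(A[...,1]-y0-.025)<.025)]).max(initial=-1) for A in (P,Q)])
        r.append(round(float(a),2))
    print(round(y0,2),r)
E
cat > mv.py <<'E'
# plan: from current commanded pose (assume measured) to target; prints increments in tool axes
import sys,numpy as np
from scipy.spatial.transform import Rotation as R
def rot(rpy): return R.from_euler("xyz",rpy,degrees=True)
def delta(p,r,tp,tr):
    a=rot(r); d=a.inv().apply(np.array(tp)-np.array(p))*1000; w=(a.inv()*rot(tr)).as_rotvec()
    n=max(np.linalg.norm(d)/40,np.degrees(np.linalg.norm(w))/7)
    return d,w,n
def go(tp,tr,n=None):
    from bench import robot
    s=robot.get_state(); d,w,m=delta(s["tcp_pos"],s["tcp_rot"],tp,tr)
    n=n or int(np.ceil(m))
    # constant-twist steps if rotation about tool z: simulate equal world steps
    print("n",n,"total",d.round(1),w.round(4),"min rows",round(m,1))
    a=rot(s["tcp_rot"])
    for i in range(n):
        ai=a*R.from_rotvec(w*i/n); print((ai.inv().apply(a.apply(d))/n).round(1),(w/n).round(4))
E
```

```text
-0.7 [0.26, 0.12, 0.12, 0.12, 0.12, 0.0, -1.0, -1.0, 0.0]
-0.65 [-0.7, 0.12, 0.12, 0.12, 0.12, 0.27, 0.27, 0.27, 0.27]
-0.6 [0.31, 0.13, 0.12, 0.13, 0.13, 0.27, 0.27, 0.27, 0.27]
-0.55 [-0.71, 0.12, 0.13, 0.13, 0.12, 0.01, 0.26, 0.18, 0.28]
-0.5 [-0.7, 0.01, 0.01, 0.01, 0.01, 0.01, 0.13, 0.22, 0.3]
-0.45 [-0.71, 0.13, 0.13, 0.13, 0.13, 0.01, 0.16, 0.23, 0.4]
-0.4 [-0.71, 0.13, 0.13, 0.13, 0.13, 0.01, 0.15, 0.23, 0.4]
-0.35 [-0.71, 0.13, 0.13, 0.13, 0.13, 0.01, 0.14, 0.14, 0.4]
-0.3 [-0.71, 0.13, 0.13, 0.13, 0.13, 0.01, 0.1, 0.14, 0.4]
-0.25 [-0.7, 0.01, 0.01, 0.02, 0.02, 0.01, 0.01, 0.01, 0.4]
-0.2 [-0.7, 0.01, 0.01, 0.02, 0.02, 0.03, 0.06, 0.04, 0.01]
-0.15 [0.8, 0.01, 0.01, 0.02, 0.02, 0.03, 0.12, 0.06, 0.01]
-0.1 [0.81, 0.01, 0.01, 0.01, 0.03, 0.03, 0.03, 0.03, 0.01]
-0.05 [0.79, 0.01, 0.01, 0.03, 0.03, 0.03, 0.01, 0.02, 0.05]
0.0 [0.28, 0.01, 0.01, 0.01, 0.03, 0.03, 0.01, 0.01, 0.11]
0.05 [-0.71, 0.01, 1.31, 0.01, 0.06, 0.01, 0.01, 0.04, 0.05]
```

```bash
python3 - <<'E'
from mv import *
go([.38,-.12,.24],[180,0,-73.2])
E
```

```text
n 14 total [-449.5 -328.9   -1.6] [-0.0001  0.0019  0.0006] min rows 13.9
[-32.1 -23.5  -0.1] [-0.      0.0001  0.    ]
[-32.1 -23.5  -0.1] [-0.      0.0001  0.    ]
[-32.1 -23.5  -0.1] [-0.      0.0001  0.    ]
[-32.1 -23.5  -0.1] [-0.      0.0001  0.    ]
[-32.1 -23.5  -0.1] [-0.      0.0001  0.    ]
[-32.1 -23.5  -0.1] [-0.      0.0001  0.    ]
[-32.1 -23.5  -0.1] [-0.      0.0001  0.    ]
[-32.1 -23.5  -0.1] [-0.      0.0001  0.    ]
[-32.1 -23.5  -0.1] [-0.      0.0001  0.    ]
[-32.1 -23.5  -0.2] [-0.      0.0001  0.    ]
[-32.1 -23.5  -0.2] [-0.      0.0001  0.    ]
[-32.1 -23.5  -0.2] [-0.      0.0001  0.    ]
[-32.1 -23.5  -0.2] [-0.      0.0001  0.    ]
[-32.1 -23.5  -0.2] [-0.      0.0001  0.    ]
```

Call:
arm_command:
  increments:
    - [-32,-23,0,0,0,0,-1]
    - [-32,-23,0,0,0,0,-1]
    - [-32,-23,0,0,0,0,-1]
    - [-32,-23,0,0,0,0,-1]
    - [-32,-23,0,0,0,0,-1]
    - [-32,-23,0,0,0,0,-1]
    - [-32,-23,0,0,0,0,-1]
    - [-32,-23,0,0,0,0,-1]

```text
clock: 0.77
tcp_pos: [0.2973, -0.3457, 0.2382]
tcp_rot: [180.0, 0.0, -73.2]
ft_force: [0.7, -0.0, 0.0]
grip_width: 1.0
```

Call:
arm_command:
  increments:
    - [-32,-23,0,0,0,0,-1]
    - [-32,-23,0,0,0,0,-1]
    - [-32,-23,0,0,0,0,-1]
    - [-32,-23,0,0,0,0,-1]
    - [-32,-23,0,0,0,0,-1]
    - [-32,-23,0,0,0,0,-1]

```text
clock: 1.27
tcp_pos: [0.3738, -0.1221, 0.2386]
tcp_rot: [-180.0, -0.0, -73.2]
ft_force: [0.8, 1.2, -0.8]
grip_width: 0.998
```

```bash
python3 - <<'E'
from mv import *
go([.432,.116,.12],[180,0,-60])
E
```

```text
n 7 total [-211.1 -124.6  118.6] [-3.000e-04 -2.000e-04 -2.303e-01] min rows 6.8
[-30.2 -17.8  16.9] [-0.     -0.     -0.0329]
[-29.6 -18.8  16.9] [-0.     -0.     -0.0329]
[-28.9 -19.7  16.9] [-0.     -0.     -0.0329]
[-28.3 -20.7  16.9] [-0.     -0.     -0.0329]
[-27.6 -21.6  16.9] [-0.     -0.     -0.0329]
[-26.8 -22.5  16.9] [-0.     -0.     -0.0329]
[-26.1 -23.4  16.9] [-0.     -0.     -0.0329]
```

Call:
arm_command:
  increments:
    - [-30,-18,17,0,0,-0.033,-1]
    - [-30,-19,17,0,0,-0.033,-1]
    - [-29,-20,17,0,0,-0.033,-1]
    - [-28,-21,17,0,0,-0.033,-1]
    - [-28,-22,17,0,0,-0.033,-1]
    - [-27,-22,17,0,0,-0.033,-1]
    - [-26,-23,17,0,0,-0.033,-1]
    - [0,0,0,0,0,0,-1]

```text
clock: 1.93
tcp_pos: [0.4305, 0.119, 0.1164]
tcp_rot: [179.8, 0.2, -59.6]
ft_force: [0.0, -0.3, 0.1]
grip_width: 1.001
```

```bash
cat > snap.py <<'E'
from bench import robot
import sys,cv2,pickle,numpy as np
# snap.py tag  name x y w h ...
def snap(tag,n,x,y,w,h):
    c=robot.camera(n); pickle.dump(c,open(f"{n}{tag}.pkl","wb")); s=min(800//w,600//h)
    cv2.imwrite(f"pics/{n}{tag}.png",cv2.resize(c["image"][y:y+h,x:x+w],None,fx=s,fy=s,interpolation=cv2.INTER_CUBIC)); print(n,"scale",s,"off",x,y)
    return c
E
python3 - <<'E'
from snap import *
snap("1","top",170,150,160,120);snap("1","side",200,110,150,120)
print(robot.get_state())
E
```

```text
top scale 5 off 170 150
side scale 5 off 200 110
{'clock': 2.0333, 'joint_positions': array([ 1.18189929e+01, -3.45655994e+00,  1.25798552e+02, -2.40124422e-02,
        5.78508770e+01,  7.15894296e+01]), 'joint_vel': array([-2.68418632, -1.88255732, -0.44157708, -0.40600462,  0.34612213,
       -0.14105926]), 'joint_efforts': array([  1.07736681, -27.29905665, -31.43287182,   0.16570777,
        -0.15346614,   0.03907893]), 'tcp_pos': array([0.43107936, 0.11552228, 0.11851272]), 'tcp_rot': array([ 1.79810592e+02,  4.16644201e-02, -5.97576937e+01]), 'ft_force': array([-0.48022121, -0.09631463,  0.92755174]), 'wrist_torque': array([ 0.0072351 , -0.05019255,  0.04478075]), 'grip_width': 0.9996128314127821}
```

View pics/top1.png

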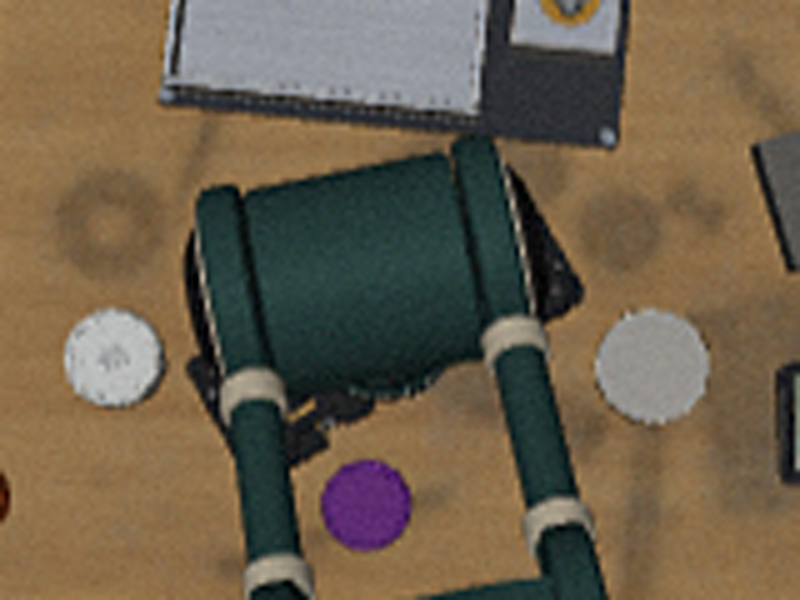

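View pics/side1.png

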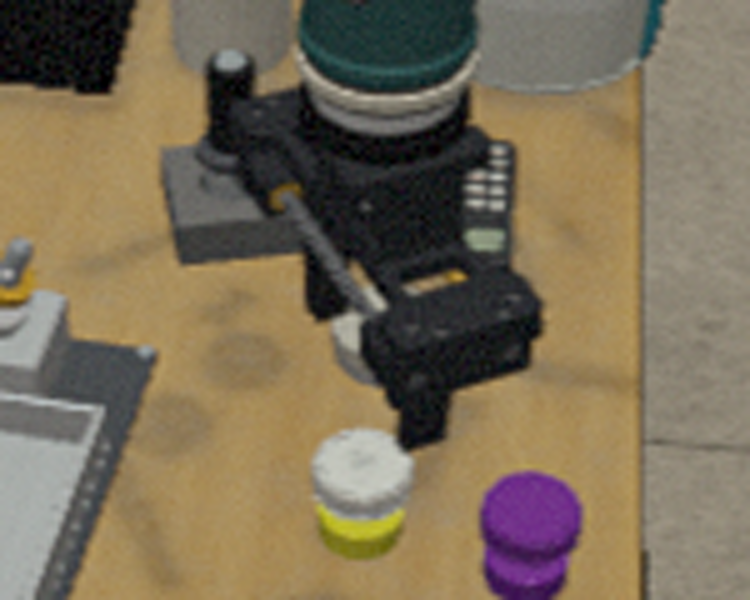

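The side view shows the near fingertip, with bottom corners at crop (405,445) and (445,437), above the yellow pot at (360,490). The top view has the gripper hidden under the wrist. I'll compare the fingertip's projection with its known position.

```bash
python3 - <<'E'
from h import *
from mv import rot
c=load("side1"); P=cloud(c)
p=np.array([.4308,.1162,.118]); A=rot([180,0,-59.7]).as_matrix()
for x in(-.044,-.0615):
  for y in(-.009,.009):
    u,v=proj(c,p+A@[x,y,0]); print(x,y,(u-200+.5)*5-.5,(v-110+.5)*5-.5)
for u,v in[(283,194),(285,196),(286,193)]: print(P[v,u])
E
```

```text
-0.044 -0.009 396.48533143654686 435.1423145302092
-0.044 0.009 431.2252452206057 424.4503435680533
-0.0615 -0.009 413.0235924882403 459.82002701230994
-0.0615 0.009 448.08104292851635 448.88193894887945
[0.40695046 0.17284074 0.14147827]
[0.40217381 0.16966531 0.13256621]
[0.40042387 0.16968143 0.14236771]
```

```bash
python3 - <<'E'
from h import *
from mv import rot
np.set_printoptions(precision=1,suppress=True,linewidth=150)
p=np.array([.4308,.1162,.118]); A=rot([180,0,-59.7]).as_matrix()
for n in("side","top"):
    c=load(n+"1"); P=cloud(c); q=(P-p)@A*1e3
    for v in (range(186,202,1) if n=="side" else range(205,250,2)):
        for u in (range(276,294,2) if n=="side" else range(205,290,2)):
            x,y,z=q[v,u]
            if n=="side" and -100<x<-40 and abs(y)<40 and -80<z<5: print(n,u,v,q[v,u])
            if n=="top" and z<-50 and z>-110 and abs(y)<80 and abs(x)<120: print(n,u,v,q[v,u],end=";")
E
```

```text
side 276 186 [-76.  -34.7 -71.5]
side 278 186 [-83.9 -34.  -78.1]
side 282 186 [-86.2 -25.7 -77. ]
side 284 186 [-88.9 -22.3 -78.1]
side 286 186 [-85.7 -15.7 -72.8]
side 288 186 [-87.7 -12.  -73.2]
side 290 186 [-85.7  -5.9 -69.2]
side 292 186 [-88.4  -2.5 -70.2]
side 276 187 [-77.9 -35.6 -70.5]
side 278 187 [-87.  -35.6 -78.5]
side 280 187 [-86.7 -30.6 -76.4]
side 282 187 [-86.8 -25.8 -74.7]
side 284 187 [-87.9 -21.6 -74.1]
side 286 187 [-86.9 -16.2 -71.1]
side 288 187 [-87.4 -11.6 -69.9]
side 290 187 [-86.   -5.8 -66.4]
side 278 188 [-84.9 -34.3 -73.2]
side 280 188 [-87.3 -30.8 -74. ]
side 282 188 [-87.9 -26.3 -72.8]
side 284 188 [-86.  -20.4 -69. ]
side 286 188 [-85.4 -15.2 -66.5]
side 288 188 [-85.6 -10.4 -64.8]
side 290 188 [-85.5  -5.3 -62.8]
side 278 189 [-87.7 -35.7 -73.3]
side 280 189 [-87.  -30.5 -70.6]
side 282 189 [-87.9 -26.1 -69.9]
side 284 189 [-85.4 -19.9 -65.2]
side 286 189 [-86.8 -15.8 -65. ]
side 288 189 [-60.5   4.2 -34.2]
side 290 189 [-62.9   8.  -34.8]
side 278 190 [-86.6 -35.  -69.1]
side 280 190 [-87.9 -30.8 -68.7]
side 282 190 [-86.3 -25.1 -65. ]
side 284 19
[... 2791 characters left out ...]
233 [ -51.    20.1 -106.6];top 235 233 [ -46.8   22.5 -106.2];top 213 235 [ -95.4    0.3 -103.9];top 215 235 [ -91.2    2.6 -102.9];top 227 235 [ -65.9   17.  -104.6];top 229 235 [ -61.7   19.4 -104.7];top 231 235 [ -57.5   21.9 -105.5];top 233 235 [-53.9  23.1 -88.2];top 235 235 [-50.   24.7 -75.5];top 215 237 [ -93.4    7.  -104.8];top 227 237 [ -68.2   21.3 -105.2];top 229 237 [ -64.2   23.4 -100.9];top 231 237 [-60.6  24.8 -85.5];top 233 237 [-56.4  27.2 -85.4];top 227 239 [ -70.6   25.4 -104.9];top 229 239 [-67.2  26.7 -86.8];top 231 239 [-63.   29.1 -86.7];top 233 239 [-58.8  31.3 -83.7];top 235 239 [-54.4  34.  -87.4];top 229 241 [ -68.8   31.9 -102.8];top 231 241 [-65.4  33.2 -84.8];
```

The fingertip position in the side camera agrees with the robot to about 1–2 mm. I'll descend on the small pot and grip its cap.

Call:
arm_command:
  increments:
    - [0,0,30,0,0,0,-1]
    - [0,0,30,0,0,0,-1]
    - [0,0,20,0,0,0,-1]
    - [0,0,11,0,0,0,-1]
    - [0,0,0,0,0,0,1]
    - [0,0,0,0,0,0,1]
    - [0,0,0,0,0,0,1]
    - [0,0,0,0,0,0,1]

```text
clock: 2.7
tcp_pos: [0.4338, 0.1145, 0.0304]
tcp_rot: [-179.8, -0.1, -60.0]
ft_force: [-1.0, -0.3, 0.2]
grip_width: 0.721
```

Call:
arm_command:
  increments:
    - [0,0,0,0,0,0,1]
    - [0,0,0,0,0,0,1]
    - [0,0,0,0,0,0,1]
    - [0,0,0,0,0,0,1]

```text
clock: 3.03
tcp_pos: [0.4332, 0.1149, 0.0298]
tcp_rot: [-179.9, -0.1, -59.9]
ft_force: [0.0, -0.8, 5.5]
grip_width: 0.561
```

Call:
arm_command:
  increments:
    - [0,0,0,0,0,0,1]
    - [0,0,-15,0,0,0,1]
    - [0,0,-30,0,0,0,1]
    - [0,0,-30,0,0,0,1]
    - [0,0,-25,0,0,0,1]
    - [0,0,0,0,0,0,1]

```text
clock: 3.53
tcp_pos: [0.4361, 0.1158, 0.134]
tcp_rot: [-179.5, -0.2, -59.9]
ft_force: [1.2, 0.3, -0.5]
grip_width: 0.563
```

```bash
python3 - <<'E'
from mv import *
go([.642,.118,.128],[180,0,-4.7],10)
E
```

```text
n 10 total [ 101.3 -179.2    8. ] [-0.0071 -0.0071 -0.9637] min rows 7.9
[ 10.1 -17.9   0.8] [-0.0007 -0.0007 -0.0964]
[ 11.8 -16.9   0.8] [-0.0007 -0.0007 -0.0964]
[ 13.4 -15.7   0.8] [-0.0007 -0.0007 -0.0964]
[ 14.8 -14.3   0.7] [-0.0007 -0.0007 -0.0964]
[ 16.1 -12.8   0.7] [-0.0007 -0.0007 -0.0964]
[ 17.3 -11.2   0.7] [-0.0007 -0.0007 -0.0964]
[18.3 -9.5  0.7] [-0.0007 -0.0007 -0.0964]
[19.1 -7.7  0.7] [-0.0007 -0.0007 -0.0964]
[19.8 -5.8  0.6] [-0.0007 -0.0007 -0.0964]
[20.2 -3.9  0.6] [-0.0007 -0.0007 -0.0964]
```

Call:
arm_command:
  increments:
    - [10,-18,0,0,0,-0.096,1]
    - [12,-17,0,0,0,-0.096,1]
    - [13,-16,0,0,0,-0.096,1]
    - [15,-14,0,0,0,-0.096,1]
    - [16,-13,0,0,0,-0.096,1]
    - [17,-11,0,0,0,-0.096,1]
    - [18,-10,0,0,0,-0.096,1]
    - [19,-8,0,0,0,-0.096,1]

```text
clock: 4.2
tcp_pos: [0.5967, 0.1178, 0.1269]
tcp_rot: [179.9, 0.1, -15.6]
ft_force: [0.6, -0.1, -0.0]
grip_width: 0.56
```

Call:
arm_command:
  increments:
    - [20,-6,0,0,0,-0.096,1]
    - [20,-4,0,0,0,-0.096,1]
    - [0,0,0,0,0,0,1]
    - [0,0,0,0,0,0,1]

```text
clock: 4.53
tcp_pos: [0.6376, 0.1183, 0.127]
tcp_rot: [180.0, 0.2, -5.0]
ft_force: [-0.8, -0.2, -1.4]
grip_width: 0.561
```

```bash
python3 - <<'E'
from snap import *
snap("2","side",130,80,150,112);snap("2","top",190,100,160,120)
from mv import *
go([.642,.118,.043],[180,0,-4.7],4)
E
```

```text
side scale 5 off 130 80
top scale 5 off 190 100
n 4 total [ 5.9 -0.3 84.2] [ 0.0006  0.0032 -0.0056] min rows 2.1
[ 1.5 -0.1 21.1] [ 0.0001  0.0008 -0.0014]
[ 1.5 -0.1 21.1] [ 0.0001  0.0008 -0.0014]
[ 1.4 -0.1 21.1] [ 0.0001  0.0008 -0.0014]
[ 1.4 -0.  21.1] [ 0.0001  0.0008 -0.0014]
```

View pics/side2.png

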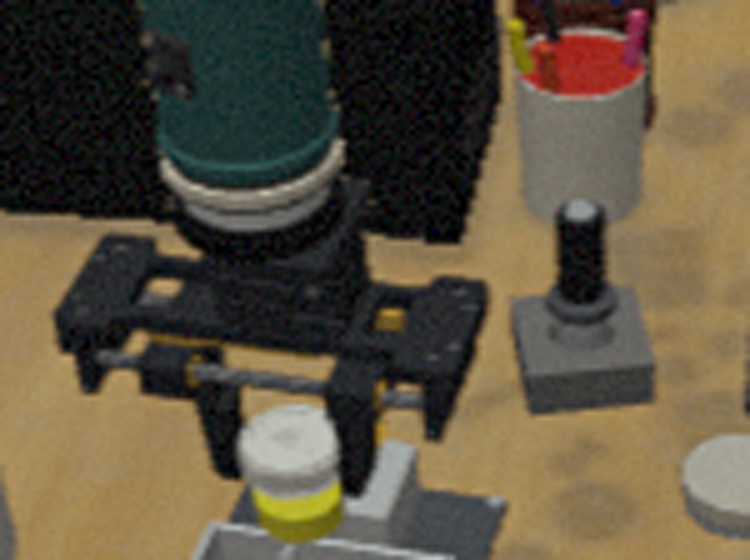

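The small pot is held upright over the near end of the well, with its cap at crop (288,440). Lowering it now.

Call:
arm_command:
  increments:
    - [3,0,30,0,0,0,1]
    - [3,0,30,0,0,0,1]
    - [0,0,15,0,0,0,1]
    - [0,0,6,0,0,0,1]
    - [0,0,3,0,0,0,1]
    - [0,0,0,0,0,0,1]
    - [0,0,0,0,0,0,1]

```text
clock: 5.22
tcp_pos: [0.6447, 0.118, 0.0461]
tcp_rot: [-180.0, -0.1, -4.9]
ft_force: [1.2, -0.2, -0.5]
grip_width: 0.559
```

Call:
arm_command:
  increments:
    - [0,0,2,0,0,0,1]
    - [0,0,2,0,0,0,1]
    - [0,0,0,0,0,0,1]
    - [0,0,0,0,0,0,1]

```text
clock: 5.55
tcp_pos: [0.6443, 0.1178, 0.0411]
tcp_rot: [-180.0, -0.0, -4.9]
ft_force: [0.3, -0.3, -0.2]
grip_width: 0.559
```

Call:
arm_command:
  increments:
    - [0,0,0,0,0,0,-1]
    - [0,0,0,0,0,0,-1]
    - [0,0,0,0,0,0,-1]
    - [0,0,0,0,0,0,-1]
    - [0,0,0,0,0,0,-1]
    - [0,0,-20,0,0,0,-1]
    - [0,0,-35,0,0,0,-1]
    - [0,0,-35,0,0,0,-1]

```text
clock: 6.22
tcp_pos: [0.6423, 0.1175, 0.1296]
tcp_rot: [179.9, 0.3, -4.9]
ft_force: [1.5, -0.3, 0.1]
grip_width: 0.999
```

```bash
python3 - <<'E'
from mv import *
go([.4265,.278,.125],[180,0,-4.9],8)
E
```

```text
n 8 total [-228.8 -141.3    5.5] [ 0.0011  0.0045 -0.0005] min rows 6.7
[-28.6 -17.7   0.7] [ 0.0001  0.0006 -0.0001]
[-28.6 -17.7   0.7] [ 0.0001  0.0006 -0.0001]
[-28.6 -17.7   0.7] [ 0.0001  0.0006 -0.0001]
[-28.6 -17.7   0.6] [ 0.0001  0.0006 -0.0001]
[-28.6 -17.7   0.6] [ 0.0001  0.0006 -0.0001]
[-28.6 -17.7   0.6] [ 0.0001  0.0006 -0.0001]
[-28.6 -17.7   0.6] [ 0.0001  0.0006 -0.0001]
[-28.6 -17.7   0.6] [ 0.0001  0.0006 -0.0001]
```

Call:
arm_command:
  increments:
    - [-28,-17,0,0,0,0,-1]
    - [-29,-18,0,0,0,0,-1]
    - [-29,-18,0,0,0,0,-1]
    - [-29,-18,0,0,0,0,-1]
    - [-29,-18,0,0,0,0,-1]
    - [-29,-18,0,0,0,0,-1]
    - [-28,-17,0,0,0,0,-1]
    - [-28,-17,0,0,0,0,-1]

```text
clock: 6.88
tcp_pos: [0.4266, 0.2787, 0.1309]
tcp_rot: [-180.0, -0.0, -4.9]
ft_force: [0.9, 0.9, 0.8]
grip_width: 1.002
```

Call:
arm_command:
  increments:
    - [0,0,0,0,0,0,-1]
    - [0,0,0,0,0,0,-1]

```text
clock: 7.05
tcp_pos: [0.427, 0.2787, 0.1309]
tcp_rot: [-180.0, -0.0, -4.7]
ft_force: [0.3, -0.3, -0.4]
grip_width: 1.005
```

```bash
python3 - <<'E'
from snap import *
snap("3","side",160,130,180,135);snap("3","top",150,110,160,120)
print(robot.get_state()["tcp_pos"])
E
```

```text
side scale 4 off 160 130
top scale 5 off 150 110
[0.42877    0.27789836 0.13105301]
```

View pics/side3.png

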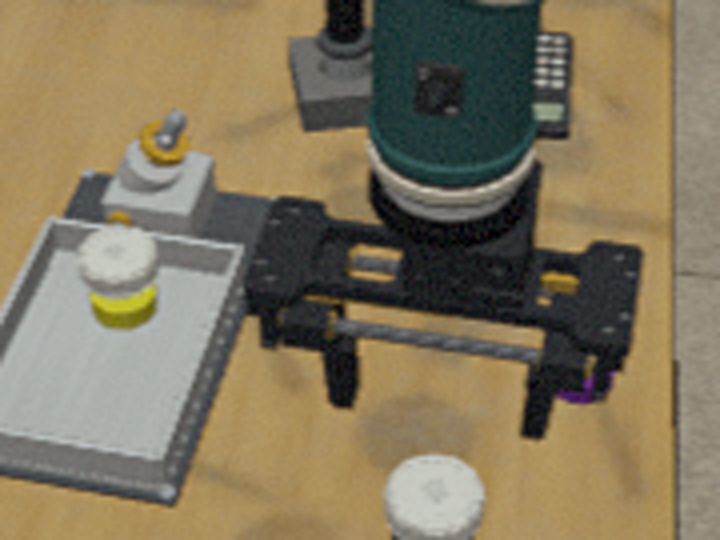

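View pics/top3.png

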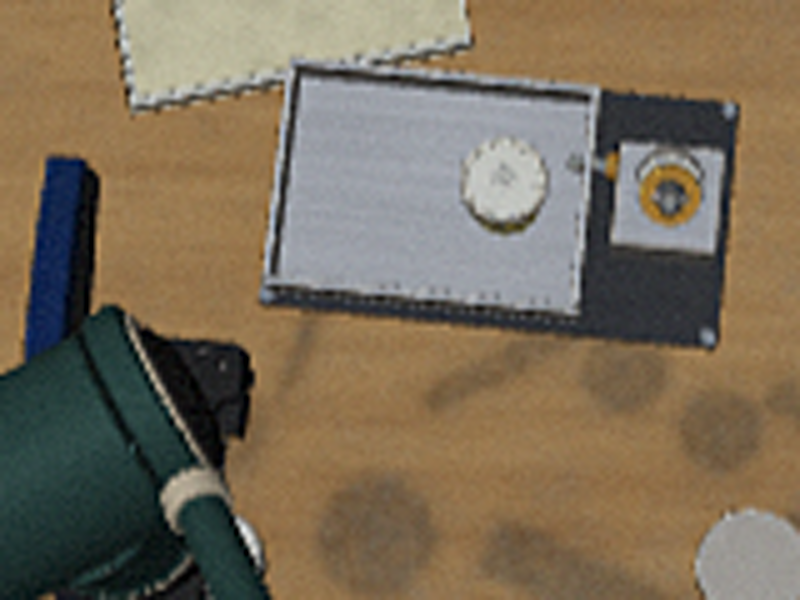

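The small pot stands upright in the well (top crop (504,182)). Its placed position also calibrates the cameras. Now descending on the dark pot.

Call:
arm_command:
  increments:
    - [0,0,30,0,0,0,-1]
    - [0,0,30,0,0,0,-1]
    - [0,0,25,0,0,0,-1]
    - [0,0,14,0,0,0,-1]
    - [0,0,0,0,0,0,1]
    - [0,0,0,0,0,0,1]
    - [0,0,0,0,0,0,1]
    - [0,0,0,0,0,0,1]

```text
clock: 7.82
tcp_pos: [0.4299, 0.2784, 0.0333]
tcp_rot: [-179.9, -0.1, -5.0]
ft_force: [0.2, 0.5, -0.1]
grip_width: 0.72
```

Call:
arm_command:
  increments:
    - [0,0,0,0,0,0,1]
    - [0,0,0,0,0,0,1]
    - [0,0,0,0,0,0,1]
    - [0,0,0,0,0,0,1]

```text
clock: 8.15
tcp_pos: [0.4292, 0.2785, 0.0332]
tcp_rot: [-179.9, -0.1, -4.9]
ft_force: [0.4, -1.4, 6.2]
grip_width: 0.624
```

```bash
python3 - <<'E'
from h import *
P=(.6443,.1178,.065)
for n,(X,Y,sc,ox,oy) in {"top":(504,182,5,150,110),"side":(118,257,4,160,130)}.items():
    c=load(n+"3"); u=(X+.5)/sc-.5+ox; v=(Y+.5)/sc-.5+oy
    print(n,ray(c,u,v,.065)-P)
    Q=cloud(c); m=(np.hypot(Q[...,0]-P[0],Q[...,1]-P[1])<.04)&(Q[...,2]>.062)&(Q[...,2]<.07); print(Q[m].mean(0)-P,m.sum())
E
```

```text
top [-2.94893404e-03 -2.50667350e-03 -5.55111512e-17]
[-2.15089584e-03 -2.75655678e-03  9.56200876e-05] 185
side [-1.01890977e-03  5.67375359e-03 -5.55111512e-17]
[-0.00059701  0.00312417  0.00016986] 223
```

Call:
arm_command:
  increments:
    - [0,0,0,0,0,0,1]
    - [0,0,-15,0,0,0,1]
    - [0,0,-30,0,0,0,1]
    - [0,0,-30,0,0,0,1]
    - [0,0,-25,0,0,0,1]
    - [0,0,0,0,0,0,1]

```text
clock: 8.65
tcp_pos: [0.4314, 0.2801, 0.1375]
tcp_rot: [-179.7, -0.5, -4.9]
ft_force: [1.5, 1.4, -0.9]
grip_width: 0.621
```

```bash
python3 - <<'E'
from mv import *
go([.648,.2015,.132],[180,0,-4.8],8)
E
```

```text
n 8 total [222.5  59.8   7. ] [-0.0059 -0.0083 -0.0019] min rows 5.8
[27.8  7.5  0.9] [-0.0007 -0.001  -0.0002]
[27.8  7.5  0.9] [-0.0007 -0.001  -0.0002]
[27.8  7.5  0.8] [-0.0007 -0.001  -0.0002]
[27.8  7.5  0.8] [-0.0007 -0.001  -0.0002]
[27.8  7.5  0.8] [-0.0007 -0.001  -0.0002]
[27.8  7.5  0.8] [-0.0007 -0.001  -0.0002]
[27.8  7.5  0.7] [-0.0007 -0.001  -0.0002]
[27.8  7.5  0.7] [-0.0007 -0.001  -0.0002]
```

Call:
arm_command:
  increments:
    - [20,6,0,0,0,0,1]
    - [28,8,0,0,0,0,1]
    - [30,8,0,0,0,0,1]
    - [30,8,0,0,0,0,1]
    - [30,8,0,0,0,0,1]
    - [30,8,0,0,0,0,1]
    - [28,7,0,0,0,0,1]
    - [27,6,0,0,0,0,1]

```text
clock: 9.32
tcp_pos: [0.6457, 0.199, 0.1299]
tcp_rot: [180.0, 0.1, -4.9]
ft_force: [-0.1, 0.7, -1.2]
grip_width: 0.617
```

Call:
arm_command:
  increments:
    - [0,0,0,0,0,0,1]
    - [0,0,0,0,0,0,1]
    - [0,0,15,0,0,0,1]
    - [0,0,25,0,0,0,1]
    - [0,0,25,0,0,0,1]
    - [0,0,0,0,0,0,1]
    - [0,0,0,0,0,0,1]

```text
clock: 9.9
tcp_pos: [0.6417, 0.1999, 0.0641]
tcp_rot: [179.9, 0.3, -4.9]
ft_force: [0.7, 0.7, -0.3]
grip_width: 0.622
```

```bash
python3 - <<'E'
from snap import *
snap("4","side",130,130,150,112)
from mv import *
go([.648,.2015,.045],[180,0,-4.8],2)
E
```

```text
side scale 5 off 130 130
n 2 total [ 4.2 -1.5 21.2] [ 0.0006  0.002  -0.0015] min rows 0.5
[ 2.1 -0.8 10.6] [ 0.0003  0.001  -0.0008]
[ 2.1 -0.8 10.6] [ 0.0003  0.001  -0.0008]
```

View pics/side4.png

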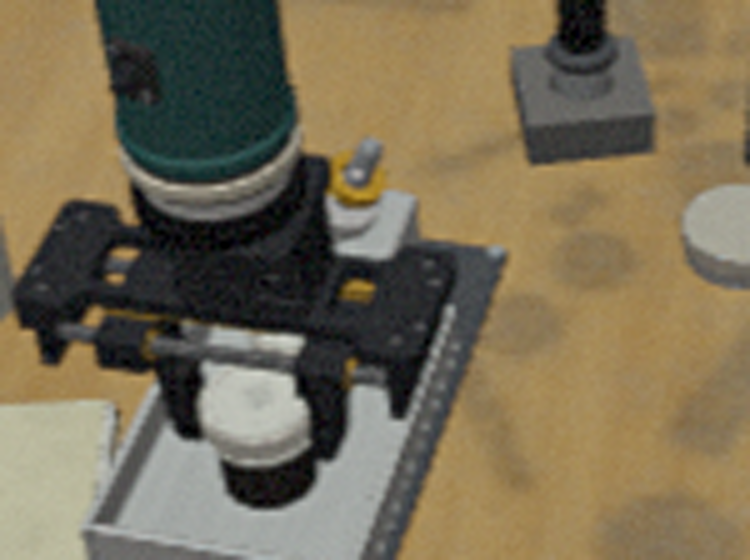

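Call:
arm_command:
  increments:
    - [2,-1,8,0,0,0,1]
    - [2,0,7,0,0,0,1]
    - [0,0,3,0,0,0,1]
    - [0,0,1,0,0,0,1]
    - [0,0,0,0,0,0,1]
    - [0,0,0,0,0,0,1]

```text
clock: 10.45
tcp_pos: [0.6494, 0.2007, 0.0479]
tcp_rot: [-180.0, -0.0, -4.9]
ft_force: [0.7, -0.7, -1.0]
grip_width: 0.624
```

Call:
arm_command:
  increments:
    - [0,0,2,0,0,0,1]
    - [0,0,1.5,0,0,0,1]
    - [0,0,0,0,0,0,1]
    - [0,0,0,0,0,0,1]

```text
clock: 10.78
tcp_pos: [0.6493, 0.2007, 0.0443]
tcp_rot: [-180.0, -0.0, -4.9]
ft_force: [0.1, -0.6, -0.8]
grip_width: 0.618
```

Call:
arm_command:
  increments:
    - [0,0,0,0,0,0,-1]
    - [0,0,0,0,0,0,-1]
    - [0,0,0,0,0,0,-1]
    - [0,0,0,0,0,0,-1]
    - [0,0,0,0,0,0,-1]
    - [0,0,-20,0,0,0,-1]
    - [0,0,-40,0,0,0,-1]
    - [0,0,-40,0,0,0,-1]

```text
clock: 11.45
tcp_pos: [0.6471, 0.2001, 0.1426]
tcp_rot: [179.9, 0.3, -4.9]
ft_force: [1.0, -0.1, -1.4]
grip_width: 1.003
```

Call:
arm_command:
  increments:
    - [0,0,-40,0,0,0,-1]
    - [0,0,-20,0,0,0,-1]
    - [-20,0,0,0,0,0,-1]
    - [-38,0,0,0,0,0,-1]
    - [-38,0,0,0,0,0,-1]
    - [-38,0,0,0,0,0,-1]
    - [-20,0,0,0,0,0,-1]
    - [0,0,0,0,0,0,-1]

```text
clock: 12.12
tcp_pos: [0.4916, 0.214, 0.204]
tcp_rot: [180.0, 0.1, -4.8]
ft_force: [0.1, 0.4, -0.6]
grip_width: 0.999
```

```bash
python3 - <<'E'
from snap import *
snap("5","side",130,90,150,112);snap("5","top",180,110,190,140)
print(robot.get_state()["tcp_pos"])
E
```

```text
side scale 5 off 130 90
top scale 4 off 180 110
[0.49575005 0.21414501 0.20480428]
```

View pics/side5.png

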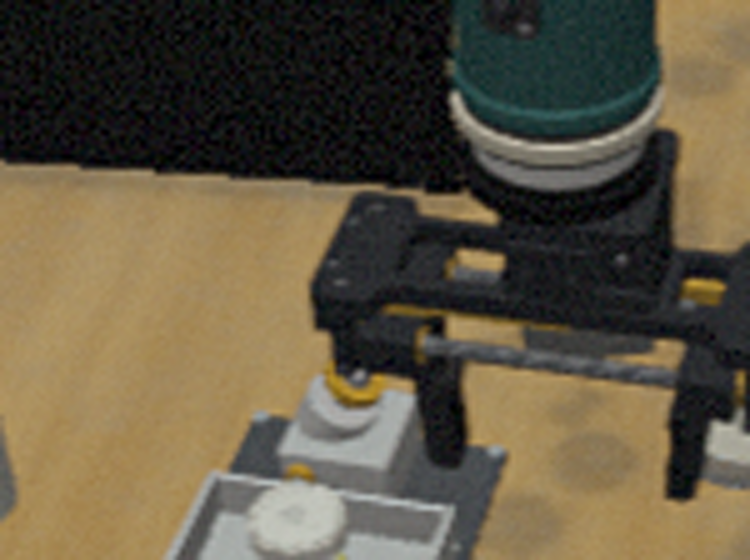

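View pics/top5.png

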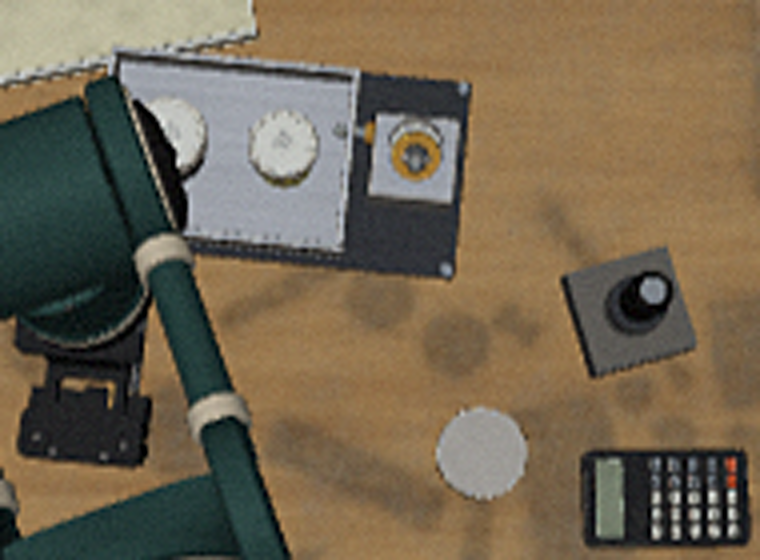

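Both pots are in the well, at top crop (175,137) and (284,146). Next I'll locate the coupler and nipple more precisely.

```bash
cat > m.py <<'E'
from h import *
np.set_printoptions(precision=4,suppress=True)
bt=np.array([.0025,.0026,0]); bs=np.array([.0008,-.004,0])
t=load("top0"); s=load("side0")
def R(c,X,Y,sc,ox,oy,h,b): return ray(c,(X+.5)/sc-.5+ox,(Y+.5)/sc-.5+oy,h)+b
print("button top",R(t,549,438,7,265,120,.117,bt),R(t,653,290,4,180,110,.117,bt),"side",R(s,93,51,3,215,105,.117,bs),R(s,582,211,5,130,80,.117,bs))
print("ring top face: top",R(t,133,205,7,265,120,.0777,bt),"side",R(s,305,78,5,140,150,.0777,bs))
print("tip: top",R(t,131,205,7,265,120,.1046,bt),"side",R(s,320,45,5,140,150,.1046,bs))
for n,b in(("top",bt),("side",bs)):
    P=cloud(load(n+"0"))+b
    m=(np.hypot(P[...,0]-.53,P[...,1]+.125)<.03)&(P[...,2]>.1135)&(P[...,2]<.122); print(n,"btn",P[m].mean(0),m.sum())
    m=(np.hypot(P[...,0]-.63,P[...,1]-.025)<.05)&(P[...,2]>.092)&(P[...,2]<.122); print(n,"spigot",P[m].mean(0),m.sum())
E
python3 m.py
python3 - <<'E'
from bench import robot
E
python3 - <<'E'
import cv2,pickle
for n,(x,y,w,h) in {"top":(270,135,30,24),"side":(185,150,30,24)}.items():
    c=pickle.load(open(n+"0.pkl","rb"));cv2.imwrite(f"pics/{n}_nip.png",cv2.resize(c["image"][y:y+h,x:x+w],None,fx=20,fy=20,interpolation=cv2.INTER_CUBIC))
E
```

```text
button top [ 0.5341 -0.1325  0.117 ] [ 0.5341 -0.1322  0.117 ] side [ 0.5343 -0.1342  0.117 ] [ 0.5333 -0.1337  0.117 ]
ring top face: top [0.6333 0.0245 0.0777] side [0.6343 0.0218 0.0777]
tip: top [0.6269 0.0266 0.1046] side [0.6233 0.0255 0.1046]
top btn [ 0.5317 -0.1321  0.1162] 48
top spigot [0.6234 0.0257 0.1011] 22
side btn [ 0.5334 -0.1328  0.116 ] 36
side spigot [0.6239 0.0254 0.099 ] 31
```

View pics/top_nip.png

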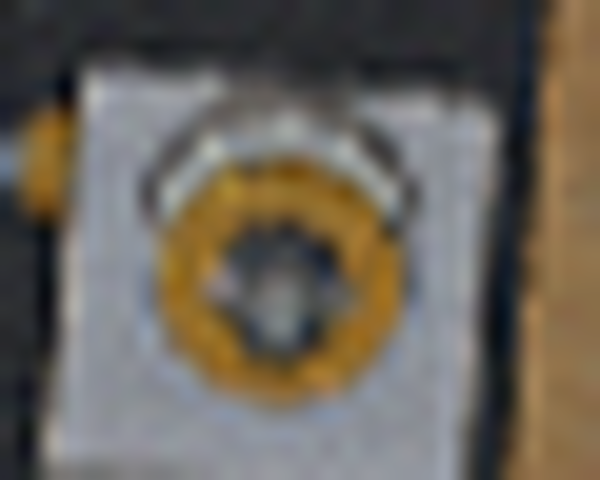

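View pics/side_nip.png

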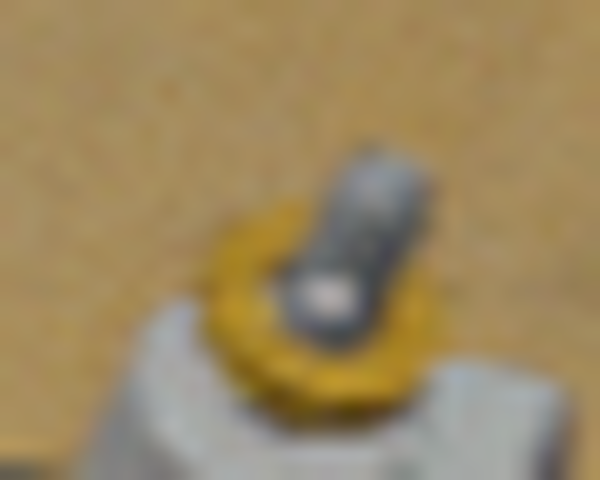

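```bash
python3 - <<'E'
from mv import *
go([.5335,-.133,.17],[180,0,-4.8],10)
E
```

```text
n 10 total [ 67.1 342.7  34.7] [-0.0006 -0.0016 -0.0013] min rows 8.8
[ 6.7 34.3  3.5] [-0.0001 -0.0002 -0.0001]
[ 6.7 34.3  3.5] [-0.0001 -0.0002 -0.0001]
[ 6.7 34.3  3.5] [-0.0001 -0.0002 -0.0001]
[ 6.7 34.3  3.5] [-0.0001 -0.0002 -0.0001]
[ 6.7 34.3  3.5] [-0.0001 -0.0002 -0.0001]
[ 6.7 34.3  3.5] [-0.0001 -0.0002 -0.0001]
[ 6.7 34.3  3.5] [-0.0001 -0.0002 -0.0001]
[ 6.7 34.3  3.5] [-0.0001 -0.0002 -0.0001]
[ 6.7 34.3  3.5] [-0.0001 -0.0002 -0.0001]
[ 6.7 34.3  3.5] [-0.0001 -0.0002 -0.0001]
```

Call:
arm_command:
  increments:
    - [6,30,0,0,0,0,-1]
    - [7,35,0,0,0,0,-1]
    - [7,36,4,0,0,0,-1]
    - [7,36,4,0,0,0,-1]
    - [7,36,4,0,0,0,-1]
    - [7,36,5,0,0,0,-1]
    - [7,35,5,0,0,0,-1]
    - [7,35,5,0,0,0,-1]

```text
clock: 12.88
tcp_pos: [0.5283, -0.0716, 0.1774]
tcp_rot: [180.0, -0.1, -5.0]
ft_force: [0.8, -0.8, 0.2]
grip_width: 1.002
```

Call:
arm_command:
  increments:
    - [7,34,4,0,0,0,-1]
    - [5,28,4,0,0,0,-1]
    - [0,0,0,0,0,0,-1]
    - [0,0,0,0,0,0,-1]
    - [0,0,0,0,0,0,-1]

```text
clock: 13.3
tcp_pos: [0.5339, -0.132, 0.1691]
tcp_rot: [-180.0, 0.0, -5.0]
ft_force: [-0.0, 0.7, -0.6]
grip_width: 1.0
```

```bash
python3 - <<'E'
from snap import *
snap("6","side",180,60,150,112)
from mv import *
print(robot.get_state()["tcp_pos"])
go([.5335,-.133,.067],[180,0,-4.8],4)
E
```

```text
side scale 5 off 180 60
[ 0.53384278 -0.13134542  0.16922572]
n 4 total [ -0.2   1.7 102.2] [-0.0004 -0.0001 -0.0023] min rows 2.6
[-0.1  0.4 25.6] [-0.0001 -0.     -0.0006]
[-0.1  0.4 25.6] [-0.0001 -0.     -0.0006]
[-0.1  0.4 25.6] [-0.0001 -0.     -0.0006]
[-0.1  0.4 25.6] [-0.0001 -0.     -0.0006]
```

View pics/side6.png

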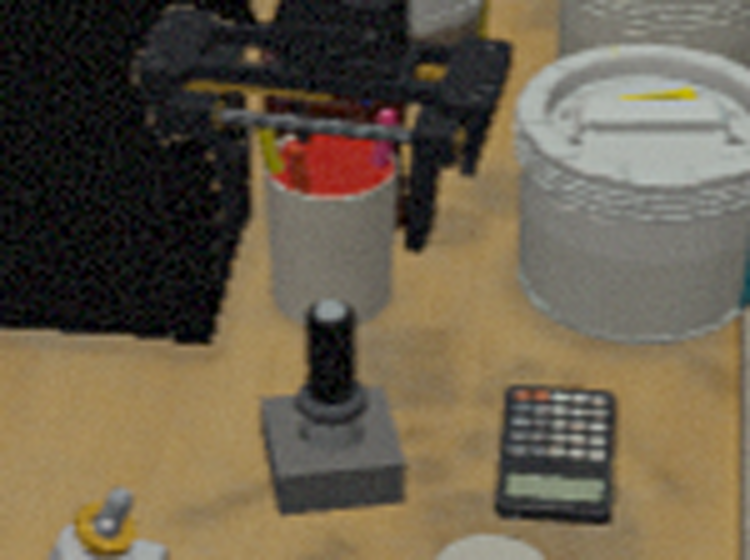

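The fingers (crop x 230 and 420) straddle the coupler (x 330). Descending to grip it.

Call:
arm_command:
  increments:
    - [0,1,30,0,0,0,-1]
    - [0,0,30,0,0,0,-1]
    - [0,0,25,0,0,0,-1]
    - [0,0,17,0,0,0,-1]
    - [0,0,0,0,0,0,-1]
    - [0,0,0,0,0,0,-1]

```text
clock: 13.85
tcp_pos: [0.5326, -0.1312, 0.0666]
tcp_rot: [-180.0, 0.1, -4.8]
ft_force: [-0.3, -0.2, -0.2]
grip_width: 1.003
```

Call:
arm_command:
  increments:
    - [0,0,0,0,0,0,1]
    - [0,0,0,0,0,0,1]
    - [0,0,0,0,0,0,1]
    - [0,0,0,0,0,0,1]
    - [0,0,0,0,0,0,1]
    - [0,0,0,0,0,0,1]
    - [0,0,0,0,0,0,1]
    - [0,0,0,0,0,0,1]

```text
clock: 14.52
tcp_pos: [0.5331, -0.1327, 0.0673]
tcp_rot: [180.0, -0.0, -4.9]
ft_force: [0.2, -0.2, -0.5]
grip_width: 0.422
```

Call:
arm_command:
  increments:
    - [0,0,0,0,0,0,1]
    - [0,0,0,0,0,0,1]
    - [0,0,0,0,0,0,1]
    - [0,0,0,0,0,0,1]

```text
clock: 14.85
tcp_pos: [0.533, -0.1326, 0.0672]
tcp_rot: [-180.0, 0.0, -4.9]
ft_force: [-0.3, -0.4, 1.8]
grip_width: 0.319
```

Call:
arm_command:
  increments:
    - [0,0,-10,0,0,0,1]
    - [0,0,-20,0,0,0,1]
    - [0,0,-30,0,0,0,1]
    - [0,0,-30,0,0,0,1]
    - [0,0,-25,0,0,0,1]
    - [0,0,-10,0,0,0,1]
    - [0,0,0,0,0,0,1]

```text
clock: 15.43
tcp_pos: [0.5353, -0.1332, 0.1958]
tcp_rot: [179.9, -0.4, -4.9]
ft_force: [1.2, -0.4, -1.4]
grip_width: 0.322
```

```bash
cat > nip.py <<'E'
from mv import *
N=np.array([.643,.0235,.062]); YAW=-4.7; T=np.degrees(.44)
RPY=[180,-T,YAW]
n=R.from_euler("z",YAW,degrees=True).apply([-np.sin(.44),0,np.cos(.44)])
def pose(mz,dx=0,dy=0): return N+n*(mz+59)/1000
E
python3 - <<'E'
from nip import *
print(pose(75),rot(RPY).as_matrix()[:,2],-n)
go(pose(75),RPY,10)
E
```

```text
[0.58611604 0.02817671 0.18323672] [ 0.4245072  -0.03490084 -0.90475166] [ 0.4245072  -0.03490084 -0.90475166]
n 10 total [  36.7 -165.1   12.6] [ 0.0021  0.4336 -0.0036] min rows 4.2
[  3.7 -16.5   1.3] [ 0.0002  0.0434 -0.0004]
[  3.6 -16.5   1.4] [ 0.0002  0.0434 -0.0004]
[  3.6 -16.5   1.6] [ 0.0002  0.0434 -0.0004]
[  3.5 -16.5   1.7] [ 0.0002  0.0434 -0.0004]
[  3.4 -16.5   1.9] [ 0.0002  0.0434 -0.0004]
[  3.3 -16.5   2. ] [ 0.0002  0.0434 -0.0004]
[  3.3 -16.5   2.2] [ 0.0002  0.0434 -0.0004]
[  3.2 -16.5   2.3] [ 0.0002  0.0434 -0.0004]
[  3.1 -16.5   2.5] [ 0.0002  0.0434 -0.0004]
[  3.  -16.5   2.6] [ 0.0002  0.0434 -0.0004]
```

Call:
arm_command:
  increments:
    - [3,-16,1,0,0.044,0,1]
    - [4,-17,1,0,0.044,0,1]
    - [4,-17,1,0,0.044,0,1]
    - [4,-17,2,0,0.044,0,1]
    - [4,-17,2,0,0.044,0,1]
    - [3,-17,2,0,0.044,0,1]
    - [3,-16,2,0,0.044,0,1]
    - [3,-16,2,0,0.044,0,1]

```text
clock: 16.1
tcp_pos: [0.5726, -0.0018, 0.1806]
tcp_rot: [-180.0, -20.0, -4.9]
ft_force: [0.3, -0.1, -2.5]
grip_width: 0.314
```

Call:
arm_command:
  increments:
    - [3,-16,2,0,0.044,0,1]
    - [3,-16,2,0,0.044,0,1]
    - [0,0,0,0,0,0,1]
    - [0,0,0,0,0,0,1]
    - [0,0,0,0,0,0,1]
    - [0,0,0,0,0,0,1]

```text
clock: 16.6
tcp_pos: [0.5839, 0.028, 0.1814]
tcp_rot: [180.0, -25.1, -5.0]
ft_force: [0.1, -0.9, -1.6]
grip_width: 0.319
```

```bash
python3 - <<'E'
from snap import *
snap("7","side",150,90,150,112);snap("7","top",220,90,120,90)
from nip import *
s=robot.get_state();print(s["tcp_pos"],s["tcp_rot"])
go(pose(75),RPY,1)
E
```

```text
side scale 5 off 150 90
top scale 6 off 220 90
[0.58437679 0.02782517 0.18204872] [179.992629   -25.18656276  -4.98927414]
n 1 total [ 2.  -0.5 -0.4] [ 0.0023  0.0004 -0.0046] min rows 0.1
[ 2.  -0.5 -0.4] [ 0.0023  0.0004 -0.0046]
```

View pics/side7.png

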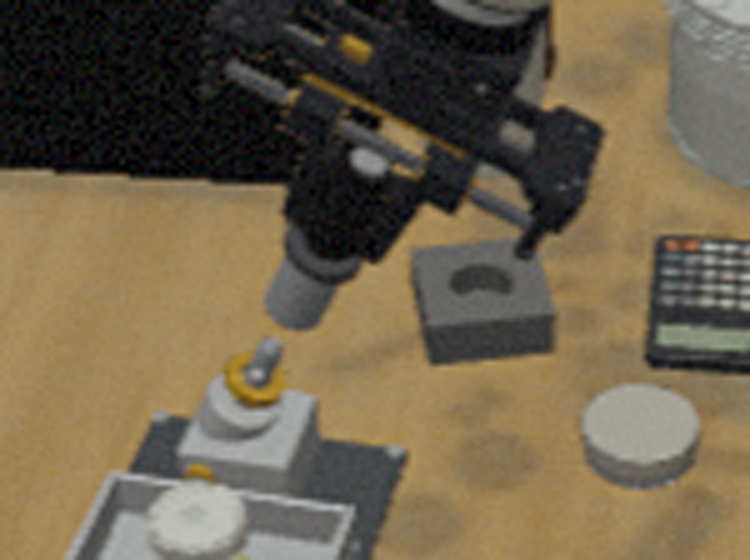

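View pics/top7.png

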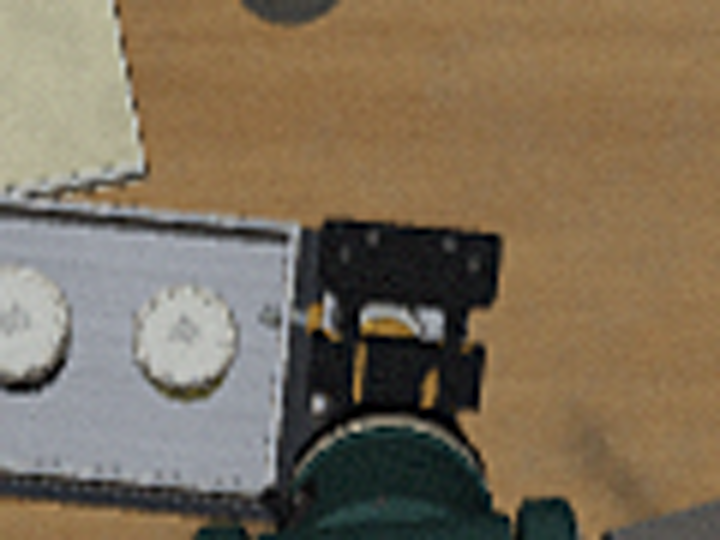

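```bash
python3 - <<'E'
import cv2,pickle
c=pickle.load(open("side7.pkl","rb"));x,y,w,h=190,120,45,50
cv2.imwrite("pics/side7b.png",cv2.resize(c["image"][y:y+h,x:x+w],None,fx=12,fy=12,interpolation=cv2.INTER_CUBIC))
from h import *
from nip import *
p=np.array([.5842,.028,.1818]);A=rot([180,-25.15,-5.0]).as_matrix()
f=lambda q:tuple(np.round([(proj(c,q)[0]-x+.5)*12-.5,(proj(c,q)[1]-y+.5)*12-.5],0))
for nm,z in(("mouth",59),("shoulder bot",19),("button",-50)): print(nm,f(p+A[:,2]*z/1000))
for a in range(0,360,45): print("rim",f(p+A@[.016*np.cos(np.radians(a)),.016*np.sin(np.radians(a)),.059]))
for nm,z in(("tip",47),("ringtop",19),("org",0)): print(nm,f(N+n*z/1000))
E
```

```text
mouth (np.float64(225.0), np.float64(377.0))
shoulder bot (np.float64(291.0), np.float64(252.0))
button (np.float64(413.0), np.float64(21.0))
rim (np.float64(157.0), np.float64(343.0))
rim (np.float64(192.0), np.float64(321.0))
rim (np.float64(245.0), np.float64(331.0))
rim (np.float64(287.0), np.float64(368.0))
rim (np.float64(292.0), np.float64(411.0))
rim (np.float64(258.0), np.float64(434.0))
rim (np.float64(203.0), np.float64(424.0))
rim (np.float64(162.0), np.float64(386.0))
tip (np.float64(170.0), np.float64(456.0))
ringtop (np.float64(127.0), np.float64(537.0))
org (np.float64(99.0), np.float64(591.0))
```

View pics/side7b.png

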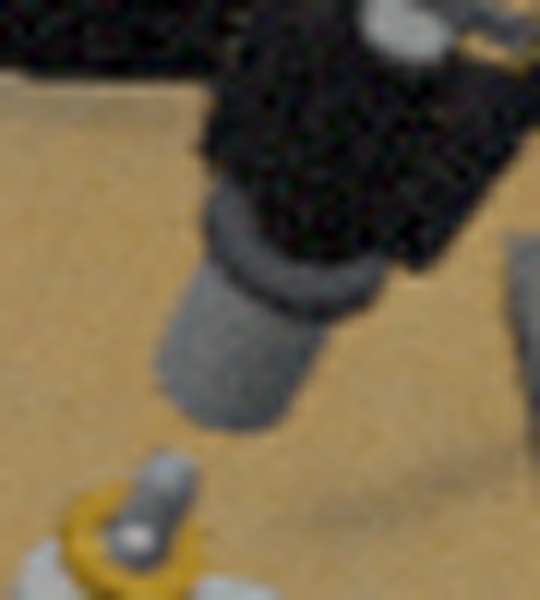

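The side crop shows the coupler rim (x 157–292, bottom 432) where the arm pose predicts it. The spigot tip, at (172,462), sits about 0.6 px lower than my estimate. I'll shift the nipple estimate to y=0.0253 and approach.

```bash
sed -i 's/N=np.array.*; YAW/N=np.array([.6425,.0253,.062]); YAW/' nip.py; python3 - <<'E'
from nip import *
go(pose(50),RPY,5)
E
```

```text
n 5 total [ 1.5 -2.3 24.4] [ 0.0023  0.0004 -0.0046] min rows 0.6
[ 0.3 -0.5  4.9] [ 0.0005  0.0001 -0.0009]
[ 0.3 -0.5  4.9] [ 0.0005  0.0001 -0.0009]
[ 0.3 -0.5  4.9] [ 0.0005  0.0001 -0.0009]
[ 0.3 -0.5  4.9] [ 0.0005  0.0001 -0.0009]
[ 0.3 -0.5  4.9] [ 0.0005  0.0001 -0.0009]
```

Call:
arm_command:
  increments:
    - [0.3,-0.5,5,0,0,0,1]
    - [0.3,-0.5,5,0,0,0,1]
    - [0.3,-0.5,5,0,0,0,1]
    - [0.3,-0.4,4,0,0,0,1]
    - [0.3,-0.4,2,0,0,0,1]
    - [0,0,0,0,0,0,1]
    - [0,0,0,0,0,0,1]
    - [0,0,0,0,0,0,1]

```text
clock: 17.37
tcp_pos: [0.5947, 0.0301, 0.1638]
tcp_rot: [-180.0, -25.2, -4.9]
ft_force: [-0.0, 1.0, -0.8]
grip_width: 0.316
```

```bash
python3 - <<'E'
from snap import *
c=snap("8","side",180,120,50,50);snap("8","top",265,120,40,50)
from nip import *
from h import proj
s=robot.get_state();print(s["tcp_pos"],s["tcp_rot"],s["ft_force"])
go(pose(50),RPY,1)
p=s["tcp_pos"];A=rot(s["tcp_rot"]).as_matrix()
f=lambda q:tuple(np.round([(proj(c,q)[0]-180+.5)*12-.5,(proj(c,q)[1]-120+.5)*12-.5],0))
for a in range(0,360,45): print("rim",f(p+A@[.016*np.cos(np.radians(a)),.016*np.sin(np.radians(a)),.059]))
E
```

```text
side scale 12 off 180 120
top scale 12 off 265 120
[0.59469997 0.03009939 0.16396073] [-179.99749357  -25.23429728   -4.92211294] [ 0.4971578   0.01049499 -1.01958787]
n 1 total [0.  0.9 3.7] [ 0.0016 -0.0004 -0.0035] min rows 0.1
[0.  0.9 3.7] [ 0.0016 -0.0004 -0.0035]
rim (np.float64(234.0), np.float64(410.0))
rim (np.float64(268.0), np.float64(388.0))
rim (np.float64(321.0), np.float64(398.0))
rim (np.float64(362.0), np.float64(435.0))
rim (np.float64(367.0), np.float64(477.0))
rim (np.float64(333.0), np.float64(500.0))
rim (np.float64(279.0), np.float64(491.0))
rim (np.float64(238.0), np.float64(453.0))
```

View pics/side8.png

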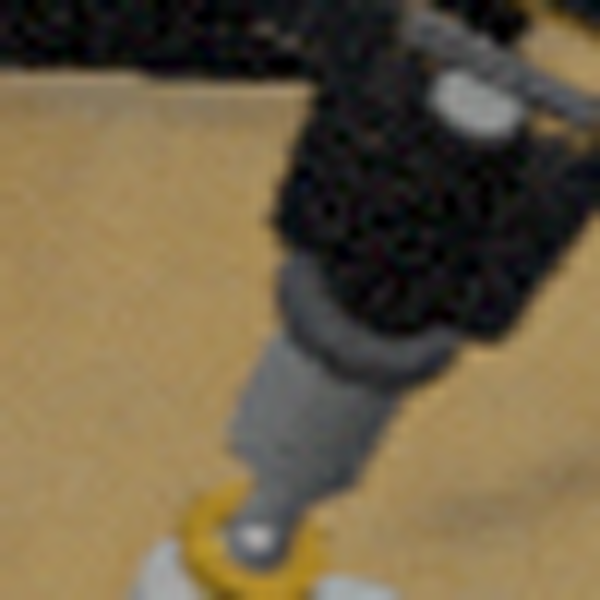

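View pics/top8.png

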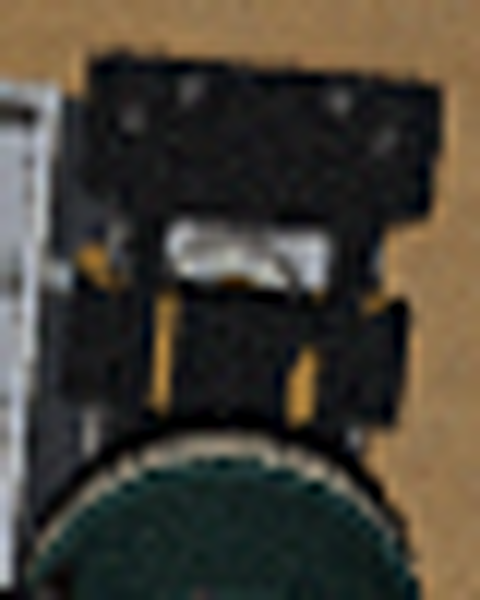

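Tip and mouth line up within about 1 mm in the side crop (mouth centre (301,444), ring centre (253,546)). Advancing slowly along the axis.

Call:
arm_command:
  increments:
    - [-0.3,0,3,0,0,0,1]
    - [-0.2,0,3,0,0,0,1]
    - [0,0,3,0,0,0,1]
    - [0,0,3,0,0,0,1]
    - [0,0,0,0,0,0,1]
    - [0,0,0,0,0,0,1]

```text
clock: 17.97
tcp_pos: [0.599, 0.0296, 0.152]
tcp_rot: [180.0, -25.2, -4.9]
ft_force: [0.1, -0.1, -1.6]
grip_width: 0.325
```

Call:
arm_command:
  increments:
    - [0,0,2,0,0,0,1]
    - [0,0,2,0,0,0,1]
    - [0,0,2,0,0,0,1]
    - [0,0,2,0,0,0,1]
    - [0,0,0,0,0,0,1]
    - [0,0,0,0,0,0,1]

```text
clock: 18.47
tcp_pos: [0.6023, 0.0291, 0.1448]
tcp_rot: [180.0, -25.2, -4.9]
ft_force: [0.1, -2.0, -3.3]
grip_width: 0.318
```

```bash
python3 - <<'E'
from bench import robot
from nip import *
s=robot.get_state();print(s["tcp_pos"],s["tcp_rot"],s["ft_force"],s["wrist_torque"])
print("mouth z",(s["tcp_pos"]-N)@n*1e3-59)
c=rot(s["tcp_rot"]).inv(); print("F tool",c.apply(s["ft_force"]))
go(pose(20),RPY,1)
E
```

```text
[0.60227723 0.02910777 0.14482714] [179.97533828 -25.15488763  -4.92395593] [ 0.07739841 -2.04872152 -3.25978141] [-0.37166069  0.36316116 -0.15354698]
mouth z 33.14574126055797
F tool [-1.15665332  2.03320082  3.05903134]
n 1 total [ 1.3  0.5 13.1] [ 0.0021  0.001  -0.0035] min rows 0.3
[ 1.3  0.5 13.1] [ 0.0021  0.001  -0.0035]
```

Call:
arm_command:
  increments:
    - [0,0.7,1,0,0,0,1]
    - [0,0,2,0,0,0,1]
    - [0,0,2,0,0,0,1]
    - [0,0,2,0,0,0,1]
    - [0,0,0,0,0,0,1]
    - [0,0,0,0,0,0,1]

```text
clock: 18.97
tcp_pos: [0.6055, 0.0285, 0.1387]
tcp_rot: [180.0, -25.2, -4.9]
ft_force: [-0.1, -1.5, -2.9]
grip_width: 0.319
```

```bash
cat > st.py <<'E'
from bench import robot
from nip import *
s=robot.get_state()
c=rot(s["tcp_rot"]).inv()
print(s["clock"],s["tcp_pos"].round(4),s["tcp_rot"].round(2),"grip",s["grip_width"].round(3))
print("mouth z",((s["tcp_pos"]-N)@n*1e3-59).round(2),"F tool",c.apply(s["ft_force"]).round(1),"T tool",c.apply(s["wrist_torque"]).round(2), "lat",c.apply(s["tcp_pos"]-N-n*((s["tcp_pos"]-N)@n)).round(4)*1e3)
E
python3 st.py
```

```text
Traceback (most recent call last):
  File "st.py", line 5, in <module>
    print(s["clock"],s["tcp_pos"].round(4),s["tcp_rot"].round(2),"grip",s["grip_width"].round(3))
                                                                        ^^^^^^^^^^^^^^^^^^^^^
AttributeError: 'float' object has no attribute 'round'
```

```bash
sed -i 's/s\["grip_width"\].round(3)/round(s["grip_width"],3)/' st.py; python3 st.py
```

```text
18.9667 [0.6055 0.0285 0.1387] [180.   -25.18  -4.92] grip 0.319
mouth z 26.22 F tool [-1.2  1.5  2.6] T tool [-0.24 -0.45 -0.02] lat [-1.  -0.1  0. ]
```

Call:
arm_command:
  increments:
    - [0,0.4,1,0,0,0,1]
    - [0,0,2,0,0,0,1]
    - [0,0,1,0,0,0,1]
    - [0,0,1,0,0,0,1]
    - [0,0,0,0,0,0,1]
    - [0,0,0,0,0,0,1]

```text
clock: 19.47
tcp_pos: [0.607, 0.0275, 0.1341]
tcp_rot: [180.0, -25.1, -4.9]
ft_force: [-4.4, -3.0, 0.3]
grip_width: 0.321
```

```bash
python3 st.py
```

```text
19.4667 [0.607  0.0275 0.1341] [179.96 -25.13  -4.92] grip 0.321
mouth z 21.38 F tool [-3.6  3.4 -2.1] T tool [-0.8  -0.82 -0.01] lat [-1.4  0.8  0. ]
```

Call:
arm_command:
  increments:
    - [-0.5,0.5,0.5,0,0,0,1]
    - [-0.3,0.5,0.5,0,0,0,1]
    - [0,0,0,0,0,0,1]
    - [0,0,0,0,0,0,1]

```text
clock: 19.8
tcp_pos: [0.6071, 0.027, 0.1336]
tcp_rot: [-180.0, -25.2, -4.9]
ft_force: [-5.8, -0.5, 3.4]
grip_width: 0.322
```

```bash
python3 st.py
```

```text
19.8 [0.6071 0.027  0.1336] [-179.98  -25.2    -4.94] grip 0.322
mouth z 20.89 F tool [-3.7  1.  -5.5] T tool [-0.29 -0.9   0.04] lat [-1.5  1.2  0. ]
```

Call:
arm_command:
  increments:
    - [-0.5,0.2,0.5,0,0,0,1]
    - [-0.3,0,0.5,0,0,0,1]
    - [0,0,0.5,0,0,0,1]
    - [0,0,0.5,0,0,0,1]
    - [0,0,0,0,0,0,1]
    - [0,0,0,0,0,0,1]

```text
clock: 20.3
tcp_pos: [0.6076, 0.027, 0.1318]
tcp_rot: [-180.0, -25.3, -4.9]
ft_force: [-5.5, -0.3, 3.9]
grip_width: 0.32
```

```bash
python3 st.py
```

```text
20.3 [0.6076 0.027  0.1318] [-179.96  -25.27   -4.94] grip 0.32
mouth z 19.05 F tool [-3.3  0.8 -5.9] T tool [-0.22 -0.77 -0.03] lat [-1.8  1.2 -0. ]
```

Call:
arm_command:
  increments:
    - [-0.4,0.1,1,0,0,0,1]
    - [0,0,1,0,0,0,1]
    - [0,0,1,0,0,0,1]
    - [0,0,0,0,0,0,1]
    - [0,0,0,0,0,0,1]

```text
clock: 20.72
tcp_pos: [0.609, 0.0267, 0.1286]
tcp_rot: [-180.0, -25.3, -4.9]
ft_force: [-0.4, 0.5, -0.8]
grip_width: 0.323
```

```bash
python3 st.py
```

```text
20.7167 [0.609  0.0267 0.1286] [-179.97  -25.29   -4.93] grip 0.323
mouth z 15.56 F tool [-0.8 -0.4  0.5] T tool [ 0.1  -0.17  0.01] lat [-2.   1.4 -0. ]
```

It snapped on: the axial force fell from about 8 N to 1.5 N, and the lateral force is near zero. Pushing on against the spring.

Call:
arm_command:
  increments:
    - [0,0,1,0,0,0,1]
    - [0,0,1,0,0,0,1]
    - [0,0,1,0,0,0,1]
    - [0,0,1,0,0,0,1]
    - [0,0,0,0,0,0,1]
    - [0,0,0,0,0,0,1]

```text
clock: 21.22
tcp_pos: [0.6106, 0.0265, 0.1256]
tcp_rot: [-180.0, -25.3, -4.9]
ft_force: [-5.0, 1.4, 4.7]
grip_width: 0.319
```

```bash
python3 st.py
```

```text
21.2167 [0.6106 0.0265 0.1256] [-179.97  -25.29   -4.94] grip 0.319
mouth z 12.13 F tool [-2.6 -1.  -6.4] T tool [ 0.17 -0.55 -0.02] lat [-1.8  1.4 -0. ]
```

Call:
arm_command:
  increments:
    - [-0.3,0,1,0,0,0,1]
    - [-0.2,0,1,0,0,0,1]
    - [0,0,1,0,0,0,1]
    - [0,0,0,0,0,0,1]
    - [0,0,0,0,0,0,1]

```text
clock: 21.63
tcp_pos: [0.6115, 0.0265, 0.1239]
tcp_rot: [-180.0, -25.3, -4.9]
ft_force: [-10.9, 1.8, 15.1]
grip_width: 0.321
```

```bash
python3 st.py
```

```text
21.6333 [0.6115 0.0265 0.1239] [-179.98  -25.32   -4.94] grip 0.321
mouth z 10.17 F tool [ -3.6  -0.9 -18.4] T tool [ 0.11 -0.95  0.01] lat [-1.7  1.4 -0. ]
```

Call:
arm_command:
  increments:
    - [-0.2,0,0.7,0,0,0,1]
    - [0,0,0,0,0,0,1]
    - [0,0,0,0,0,0,1]

```text
clock: 21.88
tcp_pos: [0.6116, 0.0265, 0.1238]
tcp_rot: [-180.0, -25.3, -4.9]
ft_force: [-15.4, 1.9, 19.5]
grip_width: 0.32
```

```bash
python3 st.py; python3 - <<'E'
from snap import *
snap("9","side",180,120,50,50);snap("9","top",180,110,160,120);snap("9b","side",90,90,240,180)
E
python3 st.py
```

```text
21.8833 [0.6116 0.0265 0.1238] [-179.97  -25.34   -4.94] grip 0.32
mouth z 10.08 F tool [ -5.6  -0.6 -24.3] T tool [ 0.04 -1.24 -0.01] lat [-1.6  1.4 -0. ]
side scale 12 off 180 120
top scale 5 off 180 110
side scale 3 off 90 90
22.0333 [0.6116 0.0265 0.1238] [-179.97  -25.34   -4.94] grip 0.322
mouth z 10.07 F tool [ -5.5   0.3 -24.6] T tool [-0.02 -1.24  0.05] lat [-1.6  1.3 -0. ]
```

View pics/side9.png

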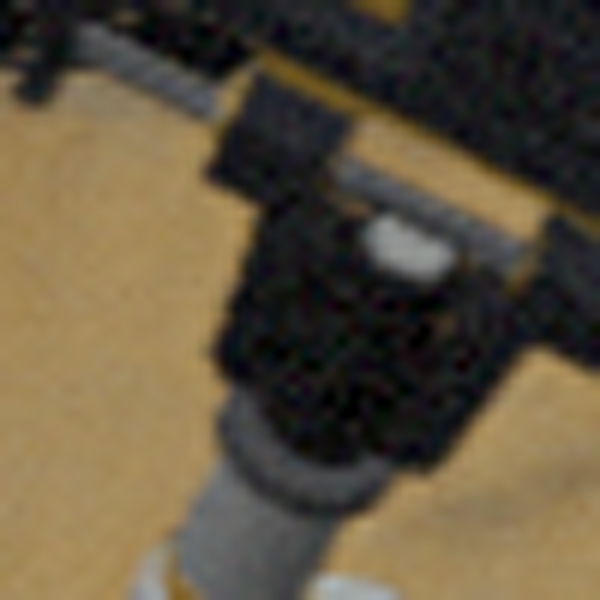

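View pics/side9b.png

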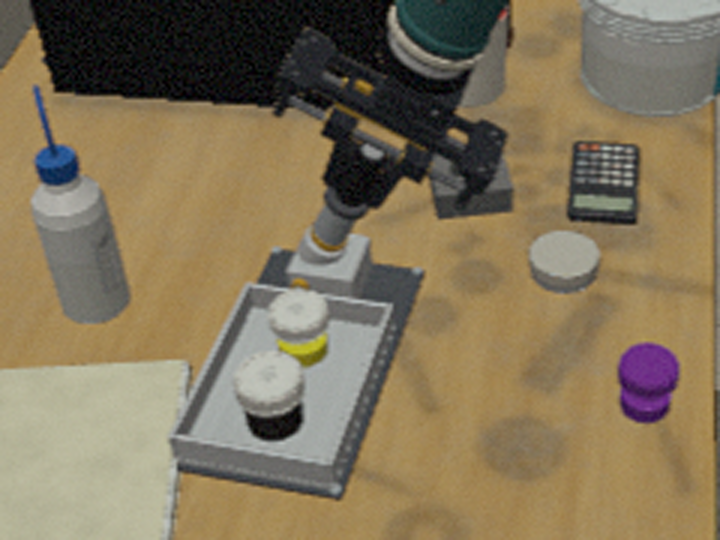

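View pics/top9.png

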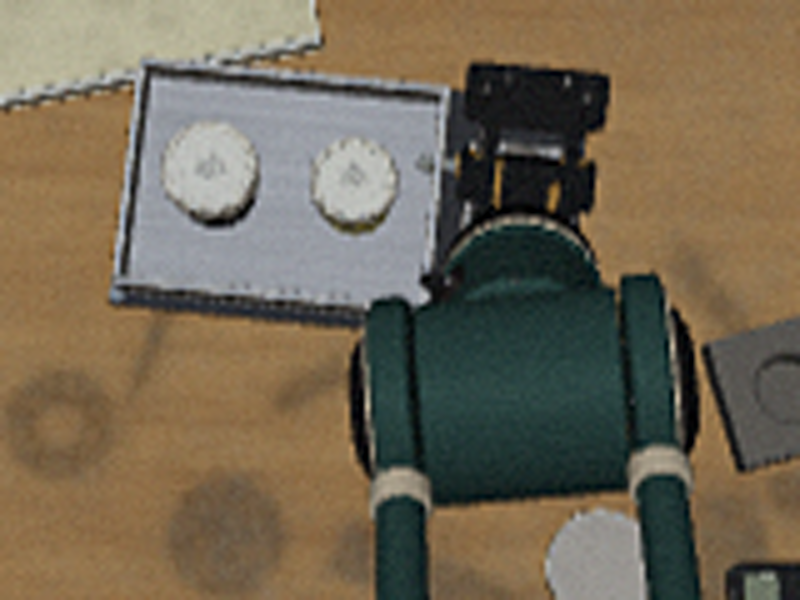

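The pictures show both pots upright in the well. The coupler is seated with only a thin brass sliver left above the boss (side crop (325,243)), and the bystanders haven't moved. I'll hold briefly to check it is steady.

Call:
arm_command:
  increments:
    - [0,0,0,0,0,0,1]
    - [0,0,0,0,0,0,1]
    - [0,0,0,0,0,0,1]
    - [0,0,0,0,0,0,1]
    - [0,0,0,0,0,0,1]
    - [0,0,0,0,0,0,1]
    - [0,0,0,0,0,0,1]
    - [0,0,0,0,0,0,1]

```text
clock: 22.7
tcp_pos: [0.6116, 0.0265, 0.1238]
tcp_rot: [-180.0, -25.3, -4.9]
ft_force: [-14.8, 2.4, 18.4]
grip_width: 0.319
```

```bash
python3 st.py; python3 - <<'E'
from bench import robot
print(robot.sign_off())
E
```

```text
22.7 [0.6116 0.0265 0.1238] [-179.98  -25.34   -4.94] grip 0.319
mouth z 10.08 F tool [ -5.6  -1.2 -23. ] T tool [ 0.07 -1.24 -0.06] lat [-1.6  1.4 -0. ]
the job is handed in; nothing more can be done
None
```

I stood both pots upright in the well and let go of them, the small one by the nipple and the dark one at the far end. I then pressed the coupler onto the tilted nipple, and handed the job in at 22.7 s while still gripping and pushing it.

- **Snap-on:** the push force rose to about 8 N, then dropped to about 1.5 N as the coupler snapped on.
- **Sleeve fully down:** the push then rose past the 12 N spring force to about 25 N. The last 0.7 mm command moved the tool only about 0.1 mm, so the sleeve is against its stop. This is judged from force and travel, because the cameras show only a sliver of the brass ring.
- **Holding steady:** pose and grip did not change over the last 0.8 s.
- **Bystanders:** in the last pictures the tin and calculator were still in place. The stapler was outside those frames and nothing passed close to it.

**What disagreed:**
- A sideways force of about 5–6 N along the tool's x axis remained at the end.
- The two cameras differed by up to about 6 mm in y, so I corrected for that when placing the coupler.

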